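# Clear the jam and reload the carving machine's roller infeed

## Task

An offcut has jammed the infeed of the carving machine: lift the yellow guard cover off its two pins, take the dark offcut out from under it and leave it in the blue scrap tray, then seat the cover back flat on its pins. Only after that, load every bird blank that is there onto the sloped rollers, upright and lengthwise (either way round), so that they roll down under the guard and stand in one close row with the first against the stop. Leave the wax tin, the glass and the water bottle where they are.

Things in the scene. Friction and masses are not known exactly. Their poses are not given: they have to be found in the camera images.
- feeder: green infeed frame of the machine, fixed. Origin on the table under the face of the stop; its y points along the lane, up-slope, its x across the lane, z up. Two upright guard walls 12 mm thick, centred at x = +-86 mm (160 mm clear between them), from y = 0 to 80 mm, 152 mm high; the machine's body lies at negative y and is 170 mm high; the table on its near side is bare but for the tray
- seat (a point): where the cover's origin belongs: midway between the two guard pins, level with the wall tops, 152 mm above the table. The steel pins stand on the wall tops at +-86 mm along the feeder's x, 8 mm thick, with round tips 16 mm above the wall tops. Same axes as the feeder
- lane: gravity roller lane on the feeder. Origin at the face of the black stop, on the line of the roller tops, 60 mm above the table; x up-slope along the lane, y across, z square to the rollers; slope 0.105 rad. Free rollers 20 mm thick, 25.5 mm apart, x = 14 to 371 mm. Rails 6 mm thick, inner faces at y = +-34 mm, 12 mm above the rollers, ending at x = 390 mm; the stop rises 35 mm
- load (a point): point on the roller tops at x = 327 mm of the lane, a free place for a blank's origin even when three are in the row; axes as the lane. A blank set down here rolls to the stop or the blank before it in 1 to 3 s. The full row lies at lane x = 45, 135, 225, 315 mm. The seated cover's underside is 92 mm above the rollers over lane x = 0 to 80 mm
- cover: loose yellow guard cover, plate 204 mm (own x) x 84 mm (own y) x 5 mm, with a 14 mm hole at x = +-86 mm for the pins; it seats either way round. On it a black fin to grip, 70 mm long along x, 16 mm thick along y, centred, from 5 to 41 mm above the underside. 0.3 kg. Origin at the centre of the underside, z up
- offcut: dark wood offcut, block 60 mm (own x) x 36 mm (own y) x 72 mm high, loose on the rollers under the cover, its x along the lane; it leans with the slope. 0.09 kg. Origin at the centre of the underside
- tray: blue scrap tray, open on top, fixed to the table, 140 mm (own x) x 120 mm (own y) x 45 mm high, walls and floor 4 mm. Origin at the centre of the underside
- bird1: rough-sawn pale wood bird blank, one solid piece: base 90 mm long (own x) x 54 wide (own y) x 28 high; on it a body block 56 long x 36 wide, from x = -42 to +14 mm, up to 59 mm high (the place to grip, across its 36 mm width); a ball head of 28 mm diameter at x = +26 mm, top at 70 mm. About 0.15 kg. Origin at the centre of the underside, x towards the head, z up. May be absent
- bird2: rough-sawn pale wood bird blank, one solid piece: base 90 mm long (own x) x 54 wide (own y) x 28 high; on it a body block 56 long x 36 wide, from x = -42 to +14 mm, up to 59 mm high (the place to grip, across its 36 mm width); a ball head of 28 mm diameter at x = +26 mm, top at 70 mm. About 0.15 kg. Origin at the centre of the underside, x towards the head, z up. May be absent
- bird3: rough-sawn pale wood bird blank, one solid piece: base 90 mm long (own x) x 54 wide (own y) x 28 high; on it a body block 56 long x 36 wide, from x = -42 to +14 mm, up to 59 mm high (the place to grip, across its 36 mm width); a ball head of 28 mm diameter at x = +26 mm, top at 70 mm. About 0.15 kg. Origin at the centre of the underside, x towards the head, z up. May be absent
- bird4: rough-sawn pale wood bird blank, one solid piece: base 90 mm long (own x) x 54 wide (own y) x 28 high; on it a body block 56 long x 36 wide, from x = -42 to +14 mm, up to 59 mm high (the place to grip, across its 36 mm width); a ball head of 28 mm diameter at x = +26 mm, top at 70 mm. About 0.15 kg. Origin at the centre of the underside, x towards the head, z up. May be absent
- wax_tin: red and white wax tin, 76 mm across, 70 mm high, bystander; origin at the centre of the underside
- glass: drinking glass, 68 mm across, 90 mm high, bystander; origin at the centre of the underside
- water: water bottle with blue cap, 64 mm across, 200 mm high, bystander; origin at the centre of the underside
Things that resemble listed ones, but are neither listed nor needed, are in the scene too. What is shaped like the bird3 but pink or turquoise is not meant.

How it is judged (in metres and radians):
On the way, in this order (a step that is already met when the one before it is completed fails the run):
1. the cover is lifted off its pins and taken aside (horizontal distance between cover and seat above 0.09 m), for 0.2 s.
2. the offcut lies in the scrap tray, released (x of offcut in the frame of tray between -0.07 and 0.07 m and y of offcut in the frame of tray between -0.06 and 0.06 m and z of offcut in the frame of tray between -0.005 and 0.055 m and contact force between the fingers and offcut below 0.05 N and linear speed of offcut below 0.03 m/s), for 0.2 s.
3. the cover is seated flat on its pins again, released (horizontal distance between cover and seat below 0.007 m and z of cover in the frame of seat between -0.004 and 0.004 m and angle between the x axis of cover and the x axis of feeder, either way round below 0.06 rad and angle between cover's own z axis and vertical below 0.04 rad and contact force between the fingers and cover below 0.05 N), for 0.2 s.
4. every blank present stands on the rollers in one close row from the stop (x of any of bird1, bird2, bird3, bird4 in the frame of lane below 0.057 m and y of bird1 in the frame of lane between -0.014 and 0.014 m and z of bird1 in the frame of lane between -0.006 and 0.006 m and angle between the x axis of each of bird1, bird2, bird3, bird4 and the x axis of lane, either way round below 0.15 rad and angle between the z axis of each of bird1, bird2, bird3, bird4 and the z axis of lane, either way round below 0.1 rad and angle between each of bird1, bird2, bird3, bird4's own z axis and vertical below 0.3 rad and linear speed of each of bird1, bird2, bird3, bird4 below 0.02 m/s and (x of bird1 in the frame of lane below 0.057 m or distance between bird1 and bird2 below 0.102 m or distance between bird1 and bird3 below 0.102 m or distance between bird1 and bird4 below 0.102 m) and y of bird2 in the frame of lane between -0.014 and 0.014 m and z of bird2 in the frame of lane between -0.006 and 0.006 m and (x of bird2 in the frame of lane below 0.057 m or distance between bird2 and bird1 below 0.102 m or distance between bird2 and bird3 below 0.102 m or distance between bird2 and bird4 below 0.102 m) and y of bird3 in the frame of lane between -0.014 and 0.014 m and z of bird3 in the frame of lane between -0.006 and 0.006 m and (x of bird3 in the frame of lane below 0.057 m or distance between bird3 and bird1 below 0.102 m or distance between bird3 and bird2 below 0.102 m or distance between bird3 and bird4 below 0.102 m) and y of bird4 in the frame of lane between -0.014 and 0.014 m and z of bird4 in the frame of lane between -0.006 and 0.006 m and (x of bird4 in the frame of lane below 0.057 m or distance between bird4 and bird1 below 0.102 m or distance between bird4 and bird2 below 0.102 m or distance between bird4 and bird3 below 0.102 m) and contact force between the fingers and bird1 below 0.05 N and contact force between the fingers and bird2 below 0.05 N and contact force between the fingers and bird3 below 0.05 N and contact force between the fingers and bird4 below 0.05 N), for 0.2 s.
At the end, for the whole second after the job is handed in: cover flat on its pins (within 7 mm, 4 mm in height), offcut in the scrap tray, every blank present upright, lengthwise and at rest on the rollers, the first within 12 mm of the stop, every other one close to its neighbour (gap under 12 mm) (horizontal distance between cover and seat below 0.007 m and z of cover in the frame of seat between -0.004 and 0.004 m and angle between the x axis of cover and the x axis of feeder, either way round below 0.06 rad and angle between cover's own z axis and vertical below 0.04 rad and x of offcut in the frame of tray between -0.07 and 0.07 m and y of offcut in the frame of tray between -0.06 and 0.06 m and z of offcut in the frame of tray between -0.005 and 0.055 m and x of any of bird1, bird2, bird3, bird4 in the frame of lane below 0.057 m and y of bird1 in the frame of lane between -0.014 and 0.014 m and z of bird1 in the frame of lane between -0.006 and 0.006 m and angle between the x axis of each of bird1, bird2, bird3, bird4 and the x axis of lane, either way round below 0.15 rad and angle between the z axis of each of bird1, bird2, bird3, bird4 and the z axis of lane, either way round below 0.1 rad and angle between each of bird1, bird2, bird3, bird4's own z axis and vertical below 0.3 rad and linear speed of each of bird1, bird2, bird3, bird4 below 0.02 m/s and (x of bird1 in the frame of lane below 0.057 m or distance between bird1 and bird2 below 0.102 m or distance between bird1 and bird3 below 0.102 m or distance between bird1 and bird4 below 0.102 m) and y of bird2 in the frame of lane between -0.014 and 0.014 m and z of bird2 in the frame of lane between -0.006 and 0.006 m and (x of bird2 in the frame of lane below 0.057 m or distance between bird2 and bird1 below 0.102 m or distance between bird2 and bird3 below 0.102 m or distance between bird2 and bird4 below 0.102 m) and y of bird3 in the frame of lane between -0.014 and 0.014 m and z of bird3 in the frame of lane between -0.006 and 0.006 m and (x of bird3 in the frame of lane below 0.057 m or distance between bird3 and bird1 below 0.102 m or distance between bird3 and bird2 below 0.102 m or distance between bird3 and bird4 below 0.102 m) and y of bird4 in the frame of lane between -0.014 and 0.014 m and z of bird4 in the frame of lane between -0.006 and 0.006 m and (x of bird4 in the frame of lane below 0.057 m or distance between bird4 and bird1 below 0.102 m or distance between bird4 and bird2 below 0.102 m or distance between bird4 and bird3 below 0.102 m)); the robot touches nothing.
It fails at once if a blank is on the rollers while the cover is off (distance between cover and seat above 0.05 m and ((x of bird1 in the frame of lane between -0.01 and 0.4 m and y of bird1 in the frame of lane between -0.04 and 0.04 m and z of bird1 in the frame of lane between -0.02 and 0.012 m) or (x of bird2 in the frame of lane between -0.01 and 0.4 m and y of bird2 in the frame of lane between -0.04 and 0.04 m and z of bird2 in the frame of lane between -0.02 and 0.012 m) or (x of bird3 in the frame of lane between -0.01 and 0.4 m and y of bird3 in the frame of lane between -0.04 and 0.04 m and z of bird3 in the frame of lane between -0.02 and 0.012 m) or (x of bird4 in the frame of lane between -0.01 and 0.4 m and y of bird4 in the frame of lane between -0.04 and 0.04 m and z of bird4 in the frame of lane between -0.02 and 0.012 m))).
It fails at once if the wax tin, the glass or the water bottle is moved (over 40 mm) or tipped (distance of any of wax_tin, glass, water from where it was at the start of the episode above 0.04 m or angle between any of wax_tin, glass, water's own z axis and vertical above 0.5 rad).
Of bird1, bird2, bird3, bird4 only 2 to 4 are there at a start; the rules pass over those that are not, and their reading is None.
At some moment in a run one of bird1, bird2, bird3, bird4 may be knocked a few centimetres aside while the robot is not near it.
It also fails if it takes over 210 s, if anything falls off the work surface, if the arm or the gripper's body presses on something with over 40 N, if the wrist force passes 120 N, or if a joint passes its speed limit or range.

## Robot

A 6-joint arm with a two-finger parallel gripper is mounted at the origin on the work surface. World frame = base frame: x ahead of the robot, y to its left, z up, the work surface at z = 0. Lengths are in mm, angles in rad, forces in N, time in s.
With the tool pointing down it reaches from about 325 to 900 mm from the base axis. Payload 6.1 kg.
Tool frame: the origin (TCP) lies at the very end of the fingers, on their centre line; the grasp point (between the pads) lies r.grip_depth behind it (r.grip_depth is the distance from the TCP to the grasp point, in mm); z points along the fingers, y is the direction in which the jaws open and shut (so a half turn about z gives the same grasp; the last joint's range is limited). The gripper opens to 87 mm and grips with 3 to 60 N. Pads are 19 mm wide; open, the fingers measure 117 mm over their backs; the gripper's body (75 mm by 190 mm) begins 51 mm behind the grasp point.
Start: joints at [0.996, 0.22, 1.526, -0, 1.395, -0.126], TCP at [271.175, 563.098, 199.738] pointing down, gripper open.
Joint ranges: [-2.98, 2.98], [-0.91, 2.08], [0.09, 2.57], [-1.24, 4.39], [0.2, 2.65], [-2.68, 2.68]. Speed limits (rad/s): [2.57, 2.57, 3.01, 3.14, 3.14, 3.14].

## Interface

Orientations are given as a unit quaternion [w, x, y, z].
In Python, from workcell import r, imaging gives the robot as it stands.
- The arm moves only by the tool send_rows, never from a script. Its arguments are lists of equal length, an entry for each row: "dr": the turn, a rotation vector about the tool's x, y, z in degrees, a list of three; "translation": the shift along the tool's x, y, z in m, a list of three; "gripper": the closure, from -1 (fully open) to 1 (shut). In form: {"dr": [[wx, wy, wz], ...], "translation": [[dx, dy, dz], ...], "gripper": [gripper, ...]}. A call has 1 to 8 rows; each row shifts and turns the commanded pose from where the row before left it, along the tool's axes as they then stand; what a row does not reach is not made up. A row lasts 1/8 s, in which the tool goes at most 62.5 mm and 10.7 degrees, less where a joint would pass 70% of its speed; a pose out of reach is approached as far as the arm can. A call with a gripper value outside its range is refused whole. The fingers move at their own pace and stop on an object; "grip_force" is the grip in N (left out, the last holds). Time passes only in rows, so rows that do not move let the fingers close. It gives the time, the measured TCP pose, the force and the opening at its end, in the units of the state.
- r.get_obs(): the state, without advancing time (a new reading comes with each control period).
- imaging.snapshot(name): name is "scene" or "top" or "wrist"; returns the picture (420x560x3 uint8, red, green, blue); there is no depth.
- imaging.camera_info(name): a dict with "fx", "fy", "cx", "cy" (pixels), "pose" (4x4, takes a point from camera to world coordinates); the wrist camera has in their place "tool_from_camera" (4x4, takes a point from camera to tool coordinates, whose origin is the TCP and whose axes are the flange's). Camera axes: x right, y down, z forward; pixel columns grow to the right and rows downward; lengths in mm; the calibration is good to about 2 mm. A picture is of the moment at which its call begins: read the wrist's pose just before it. camera_info takes no time and is no camera call.
- r.job_done(): hands the job in, once; it reports no verdict.
The state is a dict: "clock": time; "joint_positions": joint angles; "joint_vel": joint speeds; "tau": joint torques, N m; "eef_pos": TCP position; "eef_rot": TCP orientation; "ft_force": force on the tool from outside, world axes, zero at the start; "moment": the same for the moment, N m; "grip_width": opening from 0.0 (shut) to 1.0 (fully open).
Only numpy, scipy, OpenCV 4.12 (cv2) and the standard library are available. Lean on these libraries where they do the work, as an engineer would, in place of code of your own. Each camera call takes 0.05 s, during which the arm holds its last target. There are 200 camera calls.

## Working session

There is one attempt and no reset: what is moved stays moved. The work goes in short steps, Python scripts to look and compute and a tool call to move; the robot and the scene stay as the last step left them, time stands still between calls to the robot, and variables do not carry over. Pictures are saved under pics/ and viewed, about 12 in all and at most 16, crops included, and the job is handed in when it is done.

Besides the shell and the picture viewer there is one more tool, called after ">>>" as name(argument=value, ...), one argument or row to a line, values as JSON. send_rows: Moves the arm, as the interface text tells. Its arguments: {"type":"object","properties":{"dr":{"type":"array"},"translation":{"type":"array"},"gripper":{"type":"array"},"grip_force":{"type":"number"}},"required":["dr","translation","gripper"]}

```bash
ls; mkdir -p pics; python3 - <<'E'
from workcell import r, imaging
import cv2,numpy as np
print(r.get_obs(), r.grip_depth)
for n in ("scene","top","wrist"):
    im=imaging.snapshot(n); cv2.imwrite(f"pics/{n}0.png",im[:,:,::-1])
    print(n,imaging.camera_info(n))
a=cv2.imread("pics/scene0.png");b=cv2.imread("pics/top0.png")
E
```

```text
pics
{'clock': 0.0, 'joint_positions': array([ 9.95888302e-01,  2.21218168e-01,  1.52761166e+00,  1.08895412e-05,
        1.39466786e+00, -1.26118828e-01]), 'joint_vel': array([-6.49538107e-04,  1.65427227e-03,  8.47434682e-04,  5.62686629e-05,
       -1.08184714e-03,  6.47704830e-04]), 'tau': array([-1.16664141e-03, -4.94618762e+01, -3.87367702e+01,  6.96120970e-02,
        5.72361506e-02, -1.35878263e-04]), 'eef_pos': array([270.82461142, 562.55101749, 198.64191936]), 'eef_rot': array([-3.32109507e-04,  2.22517013e-01,  9.74928342e-01, -8.92761427e-04]), 'ft_force': array([0.07660524, 0.13946391, 0.34646267]), 'moment': array([ 0.03655022,  0.03168846, -0.0043773 ]), 'grip_width': 1.0021943737846661} 18.700000000000003
scene {'fx': 407.34788669366577, 'fy': 407.34788669366577, 'cx': 280.4096496277718, 'cy': 217.06689256115797, 'pose': array([[-6.70463779e-01,  5.25519186e-01, -5.23744123e-01,
         1.17199196e+03],
       [ 7.41933647e-01,  4.71483382e-01, -4.76694749e-01,
         6.62231005e+02],
       [-3.57558632e-03, -7.08189950e-01, -7.06012896e-01,
         9.67644828e+0
[... 317 characters left out ...]
2.66506038e-02, -2.27434604e-02,
         9.41089846e+01],
       [ 2.49349425e-02, -8.50112841e-02, -9.96067935e-01,
         1.37939551e+03],
       [ 0.00000000e+00,  0.00000000e+00,  0.00000000e+00,
         1.00000000e+00]])}
wrist {'fx': 347.5000018701777, 'fy': 347.5000018701777, 'cx': 285.6840628220958, 'cy': 210.16691026074307, 'tool_from_camera': array([[-1.00748194e-03, -9.63559067e-01, -2.67493757e-01,
         7.19477545e+01],
       [ 9.99999441e-01, -8.85044691e-04, -5.78288426e-04,
         7.08931417e-01],
       [ 3.20471127e-04, -2.67494190e-01,  9.63559420e-01,
        -1.84006388e+02],
       [ 0.00000000e+00,  0.00000000e+00,  0.00000000e+00,
         1.00000000e+00]])}
```

View pics/top0.png

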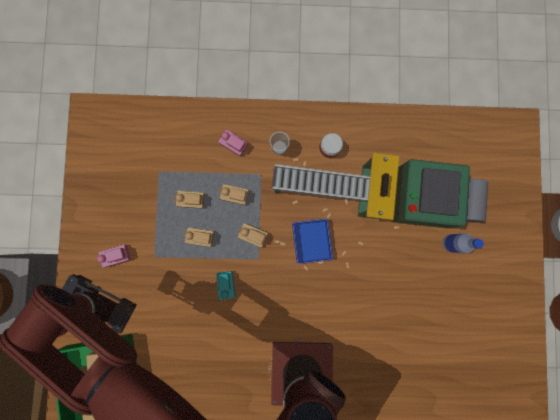

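View pics/scene0.png

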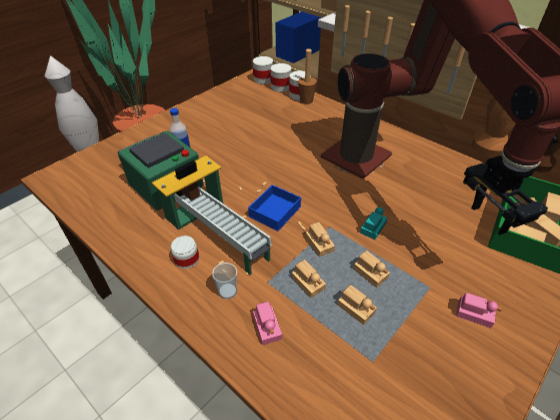

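Top view: four pale blanks on the mat at (190,199), (235,194), (199,237) and (253,236). The lookalikes are pink at (234,142) and (113,256), and turquoise at (226,286). The cover is at (383,187), the tray at (313,241), the glass at (280,143), the tin at (332,145) and the bottle at (463,243).

```bash
cat > h.py <<'E'
from workcell import r, imaging
import cv2,numpy as np
from scipy.spatial.transform import Rotation as R
def tool():
    o=r.get_obs(); q=o['eef_rot']; T=np.eye(4); T[:3,:3]=R.from_quat(np.roll(q,-1)).as_matrix(); T[:3,3]=o['eef_pos']; return T
def pose(n,T=None):
    c=imaging.camera_info(n); return c,(T@c['tool_from_camera'] if n=='wrist' else c['pose'])
def cast(c,P,uv,z):
    uv=np.atleast_2d(np.asarray(uv,float)); d=np.c_[(uv[:,0]-c['cx'])/c['fx'],(uv[:,1]-c['cy'])/c['fy'],np.ones(len(uv))]@P[:3,:3].T
    return P[:3,3]+d*((z-P[2,3])/d[:,2])[:,None]
def proj(c,P,X):
    x=(np.atleast_2d(X)-P[:3,3])@P[:3,:3]; return x[:,:2]/x[:,2:]*[c['fx'],c['fy']]+[c['cx'],c['cy']]
def blobs(im,lo,hi,amin=60):
    m=cv2.inRange(cv2.cvtColor(im,cv2.COLOR_RGB2HSV),np.array(lo),np.array(hi)); m=cv2.morphologyEx(m,cv2.MORPH_CLOSE,np.ones((3,3)))
    cs,_=cv2.findContours(m,cv2.RETR_EXTERNAL,cv2.CHAIN_APPROX_NONE); return [k.reshape(-1,2) for k in cs if cv2.contourArea(k)>amin]
def rect(c,P,k,z):
    w=cast(c,P,k,z)[:,:2].astype(np.float32); (x,y),(a,b),t=cv2.minAreaRect(w)
    if a<b: a,b,t=b,a,t+90
    return np.round([x,y,a,b,(t+90)%180-90],1)
def state():
    o=r.get_obs(); T=tool(); print('t',round(o['clock'],2),'p',o['eef_pos'].round(1),'x',T[:3,0].round(3),'y',T[:3,1].round(3),'z',T[:3,2].round(3),'F',o['ft_force'].round(1),'w',round(o['grip_width']*87,1),'q',o['joint_positions'].round(2))
E
cat > m0.py <<'E'
from h import *
for n in ('top','scene'):
    im=cv2.imread(f'pics/{n}0.png')[:,:,::-1].copy(); c,P=pose(n)
    for nm,lo,hi,z in (('cover',(20,150,100),(32,255,255),157),('tray',(112,150,60),(125,255,255),45),('birds',(10,50,140),(22,190,255),28)):
        for k in blobs(im,lo,hi):
            w=rect(c,P,k,z)
            if abs(w[0])<900 and w[2]<300: print(n,nm,k.mean(0).round(),w)
im=cv2.imread('pics/top0.png'); a=cv2.resize(im[120:270,150:290],None,fx=4,fy=4,interpolation=2); cv2.imwrite('pics/c1.png',a)
b=cv2.resize(im[130:280,265:415],None,fx=4,fy=4,interpolation=2); cv2.imwrite('pics/c2.png',b)
E
python3 m0.py
```

```text
top cover [383. 186.] [ 627.8 -231.5  205.1   85.9   -4.9]
top tray [312. 241.] [451.  -21.3 133.2 116.4   8.4]
top birds [462. 358.] [  66.  -536.7  297.4   15.7  -85.2]
top birds [ 91. 360.] [ 35.5 696.4  41.4  32.6   3.9]
top birds [431. 352.] [  83.9 -432.5  177.    12.8   88. ]
top birds [496. 337.] [ 140.1 -655.8  145.4    9.7  -86.9]
top birds [364. 338.] [ 128.8 -217.1  277.2   31.1   84.1]
top birds [151. 329.] [141.9 508.7 178.3   9.8 -88.9]
top birds [330. 309.] [222.9 -88.8 271.8  36.6 -88.8]
top birds [154. 304.] [224.2 492.  156.7  36.2 -88.8]
top birds [446. 265.] [ 376.5 -488.7  281.7   10.3  -88.7]
top birds [264. 261.] [375.6 137.6 207.6  16.9 -88.7]
top birds [144. 263.] [366.8 542.1 137.5  22.1  89.7]
top birds [ 78. 257.] [374.2 765.7 126.3  16.7 -88.6]
top birds [495. 257.] [ 407.9 -658.5  273.7   30.9  -88.7]
top birds [359. 253.] [ 411.7 -186.7  148.3   23.2  -87.3]
top birds [144. 248.] [409.6 551.9  71.4  37.1 -88.6]
top birds [198. 237.] [454.5 367.   89.4  52.1  82.7]
top birds [252. 235.] [465.1 183.3  87.1  51.9  68.3]
top birds [276. 226.] [495.7 101.8 
[... 227 characters left out ...]
 51.9  79. ]
top birds [484. 158.] [ 754.4 -633.2  264.7   23.7   88.9]
top birds [348. 158.] [ 746.6 -135.9  155.2   31.   -85.4]
top birds [310. 153.] [757.5  -9.1  70.5  27.7 -83.5]
top birds [266. 153.] [754.5 142.  107.9  35.4 -88.3]
top birds [505. 138.] [ 831.4 -702.3  249.9   23.7  -82.5]
top birds [255. 132.] [824.9 188.6 159.   34.   79.3]
top birds [155. 125.] [840.3 523.7 279.6  39.2 -88.2]
scene cover [186. 176.] [ 627.2 -231.2  204.9   87.8   -4.9]
scene birds [538. 229.] [-24.3 675.3 156.6 101.  -24.7]
scene birds [364. 203.] [233.4 194.7 108.7  62.3  60. ]
scene birds [553. 203.] [-190.6  664.9  107.3   39.6   16.3]
scene birds [498. 143.] [-421.2  392.9  131.6   52.6    1.4]
```

```bash
cat >> h.py <<'E'
A=np.deg2rad(-4.9); FX=np.array([np.cos(A),np.sin(A),0]); FY=np.array([-np.sin(A),np.cos(A),0]); SEAT=np.array([627.5,-231.3,152.]); FO=SEAT-40*FY-[0,0,152]
s=0.105; LX=FY*np.cos(s)+np.array([0,0,np.sin(s)]); LZ=np.array([0,0,np.cos(s)])-FY*np.sin(s); LY=np.cross(LZ,LX); LO=FO+[0,0,60]
def lane(x,y=0,z=0): return LO+x*LX+y*LY+z*LZ
E
python3 - <<'E'
from h import *
c,P=pose('top'); im=cv2.imread('pics/top0.png'); a=cv2.resize(im[130:280,265:415],None,fx=4,fy=4,interpolation=2)
for p in [lane(390,34,12),lane(390,-34,12),lane(390,0,0),lane(327),lane(96.),lane(371-0,0,0)]+[FO+86*FX*k+40*FY+[0,0,168] for k in(-1,1)]:
    u=(proj(c,P,p)[0]-[265,130]+.5)*4; cv2.circle(a,tuple(int(v) for v in u),3,(255,0,255),-1)
cv2.imwrite('pics/c2.png',a); print(lane(327),lane(390))
b=cv2.resize(im[120:270,150:290],None,fx=4,fy=4,interpolation=2)
cv2.imwrite('pics/c1.png',np.hstack([a,b])[:,:1160])
cv2.imwrite('pics/c1.png',cv2.resize(np.hstack([a,b]),(800,414)))
E
```

```text
[651.86082687  52.8567499   94.27194421] [657.21245604 115.28080308 100.87479584]
```

View pics/c1.png

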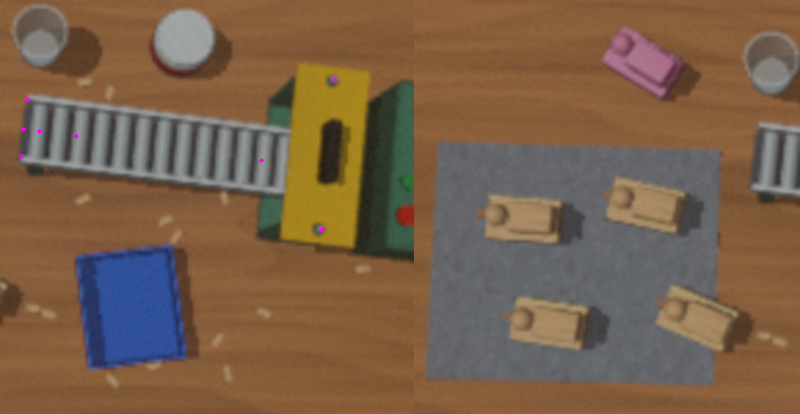

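The model fits: the projected pins, the end rollers and the lane end all land on the picture. The choice is settled too: yellow cover at (383,187) and four pale blanks on the mat, with pink and turquoise excluded. Now I move above the cover.

>>> send_rows(
  dr=[
    [0,0,-10.4],
    [0,0,-10.4],
    [0,0,0],
    [0,0,0],
    [0,0,0],
    [0,0,0],
    [0,0,0],
    [0,0,0],
  ],
  translation=[
    [0,0,-0.02],
    [0,0,-0.02],
    [-0.0265,-0.0475,0],
    [-0.0265,-0.0475,0],
    [-0.0265,-0.0475,0],
    [-0.0265,-0.0475,0],
    [-0.0265,-0.0475,0],
    [-0.0265,-0.0475,0],
  ],
  gripper=[-1,-1,-1,-1,-1,-1,-1,-1],
  grip_force=30,
)

```text
clock: 1.15
eef_pos: [405.5, 263.9, 239.6]
eef_rot: [0.0, 0.043, 0.999, 0.0]
ft_force: [0.3, -0.7, -0.0]
grip_width: 1.002
```

>>> send_rows(
  dr=[
    [0,0,0],
    [0,0,0],
    [0,0,0],
    [0,0,0],
    [0,0,0],
    [0,0,0],
    [0,0,0],
    [0,0,0],
  ],
  translation=[
    [-0.0265,-0.0475,0],
    [-0.0265,-0.0475,0],
    [-0.0265,-0.0475,0],
    [-0.0265,-0.0475,0],
    [-0.0265,-0.0475,0],
    [-0.0265,-0.0475,0],
    [-0.0265,-0.0475,0],
    [-0.0265,-0.0475,0],
  ],
  gripper=[0,0,0,0,0,0,0,0],
)

```text
clock: 2.15
eef_pos: [584.2, -132.9, 239.5]
eef_rot: [-0.0, 0.043, 0.999, 0.0]
ft_force: [-0.3, 0.7, 0.4]
grip_width: 0.502
```

>>> send_rows(
  dr=[
    [0,0,0],
    [0,0,0],
    [0,0,0],
  ],
  translation=[
    [-0.0265,-0.0475,0],
    [-0.0265,-0.0475,0],
    [0,0,0],
  ],
  gripper=[0,0,0],
)

```text
clock: 2.52
eef_pos: [628.3, -234.0, 237.6]
eef_rot: [-0.001, 0.045, 0.999, 0.0]
ft_force: [-0.1, 0.3, 0.5]
grip_width: 0.498
```

```bash
cat >> h.py <<'E'
def to(p,yaw=None):
    "tool-axis shift (m) and z-turn (deg) from here to TCP p, jaw-axis yaw (deg, mod 180)"
    T=tool(); print('shift',((np.asarray(p)-T[:3,3])@T[:3,:3]/1000).round(4),end=' ')
    y=np.degrees(np.arctan2(T[1,1],T[0,1]))
    if yaw is not None:
        w=-((yaw-y+90)%180-90); print('wz',w.round(1),'now yaw',y.round(1),end=' ')
        a=np.deg2rad(y-w); Y=np.array([np.cos(a),np.sin(a),0]); Z=np.array([0,0,-1]); X=np.cross(Y,Z)
        d=np.asarray(p)-T[:3,3]; print('shift after turn',np.array([d@X,d@Y,d@Z]/np.array(1000)).round(4),end='')
    print()
E
python3 - <<'E'
from h import *
state(); to(SEAT+[0,0,88],85.1); T=tool()
im=imaging.snapshot('wrist'); cv2.imwrite('pics/w1.png',im[:,:,::-1])
c,P=pose('wrist',T)
for k in blobs(im,(20,150,80),(32,255,255),300): print(k.mean(0),rect(c,P,k,157))
k=max(blobs(im,(0,0,0),(180,255,28),100),key=lambda k:-np.linalg.norm(cast(c,P,k,193).mean(0)[:2]-SEAT[:2])); print(rect(c,P,k,193))
E
```

```text
t 2.52 p [ 628.3 -234.   237.6] x [-0.996  0.09   0.002] y [0.09  0.996 0.   ] z [-0.002  0.    -1.   ] F [-0.1  0.3  0.5] w 43.3 q [-0.47  0.31  1.35 -0.    1.49 -1.95]
shift [ 0.0011  0.0026 -0.0024] wz -0.2 now yaw 84.9 shift after turn [ 0.0011  0.0026 -0.0024]
[287.50485437 317.05339806] [ 725.2 -241.1   83.8    7.8   84.8]
[287.60793651 170.73809524] [ 608.6 -230.5  164.    84.1   -5.1]
[ 662.9 -290.4   17.5    8.   -51.3]
```

>>> send_rows(
  dr=[
    [0,0,0],
    [0,0,0],
    [0,0,0],
    [0,0,0],
    [0,0,0],
    [0,0,0],
    [0,0,0],
    [0,0,0],
  ],
  translation=[
    [0.001,0.0025,0.025],
    [0,0,0.025],
    [0,0,0.0245],
    [0,0,0],
    [0,0,0],
    [0,0,0],
    [0,0,0],
    [0,0,0],
  ],
  gripper=[0,0,0,0,1,1,1,1],
  grip_force=40,
)

```text
clock: 3.58
eef_pos: [628.3, -229.2, 166.6]
eef_rot: [0.001, 0.043, 0.999, -0.001]
ft_force: [-0.6, -1.9, 2.7]
grip_width: 0.171
```

>>> send_rows(
  dr=[
    [0,0,0],
    [0,0,0],
  ],
  translation=[
    [0,0,0],
    [0,0,0],
  ],
  gripper=[1,1],
)

```text
clock: 3.82
eef_pos: [628.3, -229.2, 166.6]
eef_rot: [0.001, 0.043, 0.999, -0.001]
ft_force: [-1.1, -5.1, 6.0]
grip_width: 0.174
```

```bash
python3 - <<'E'
from h import *
state(); to([420,-170,163])
E
```

```text
t 3.83 p [ 628.3 -229.2  166.6] x [-0.996  0.086 -0.002] y [ 0.086  0.996 -0.002] z [ 0.002 -0.002 -1.   ] F [-1.1 -5.1  6. ] w 15.1 q [-0.47  0.34  1.44 -0.    1.36 -1.95]
shift [0.2126 0.041  0.0031]
```

>>> send_rows(
  dr=[
    [0,0,0],
    [0,0,0],
    [0,0,0],
    [0,0,0],
    [0,0,0],
    [0,0,0],
  ],
  translation=[
    [0,0,-0.01],
    [0,0,-0.01],
    [0,0,-0.02],
    [0,0,-0.02],
    [0,0,-0.02],
    [0,0,0],
  ],
  gripper=[1,1,1,1,1,1],
)

```text
clock: 4.58
eef_pos: [629.2, -228.3, 248.8]
eef_rot: [0.003, 0.043, 0.999, -0.001]
ft_force: [-0.2, 0.6, -1.8]
grip_width: 0.171
```

>>> send_rows(
  dr=[
    [0,0,0],
    [0,0,0],
    [0,0,0],
    [0,0,0],
    [0,0,0],
    [0,0,0],
    [0,0,0],
    [0,0,0],
  ],
  translation=[
    [0.03,0.005,0],
    [0.03,0.005,0],
    [0.03,0.005,0],
    [0.03,0.005,0],
    [0.03,0.005,0],
    [0.03,0.005,0],
    [0.03,0.01,0],
    [0,0,0],
  ],
  gripper=[1,1,1,1,1,1,1,1],
)

```text
clock: 5.58
eef_pos: [420.4, -169.2, 244.8]
eef_rot: [-0.0, 0.043, 0.999, 0.0]
ft_force: [0.2, 0.8, -3.2]
grip_width: 0.171
```

>>> send_rows(
  dr=[
    [0,0,0],
    [0,0,0],
    [0,0,0],
    [0,0,0],
    [0,0,0],
    [0,0,0],
    [0,0,0],
    [0,0,0],
  ],
  translation=[
    [0,0,0.03],
    [0,0,0.03],
    [0,0,0.03],
    [0,0,0.03],
    [0,0,0.03],
    [0,0,0.03],
    [0,0,0.03],
    [0,0,0],
  ],
  gripper=[1,1,1,1,1,1,1,1],
)

```text
clock: 6.58
eef_pos: [420.0, -168.7, 32.7]
eef_rot: [-0.003, 0.043, 0.999, 0.002]
ft_force: [-0.3, 0.7, -3.1]
grip_width: 0.167
```

```bash
python3 - <<'E'
from h import *
state()
im=imaging.snapshot('scene'); cv2.imwrite('pics/s2.png',im[60:300,60:380,::-1])
im=imaging.snapshot('top'); cv2.imwrite('pics/t2.png',im[:,:,::-1]); c,P=pose('top')
E
python3 -c "
import cv2;a=cv2.imread('pics/s2.png');cv2.imwrite('pics/s2.png',cv2.resize(a,None,fx=2.4,fy=2.4))"
```

```text
t 6.58 p [ 420.  -168.7   32.7] x [-0.996  0.086  0.005] y [0.086 0.996 0.003] z [-0.005  0.003 -1.   ] F [-0.3  0.7 -3.1] w 14.6 q [-0.56  0.01  2.1   0.    1.04 -2.04]
```

View pics/s2.png

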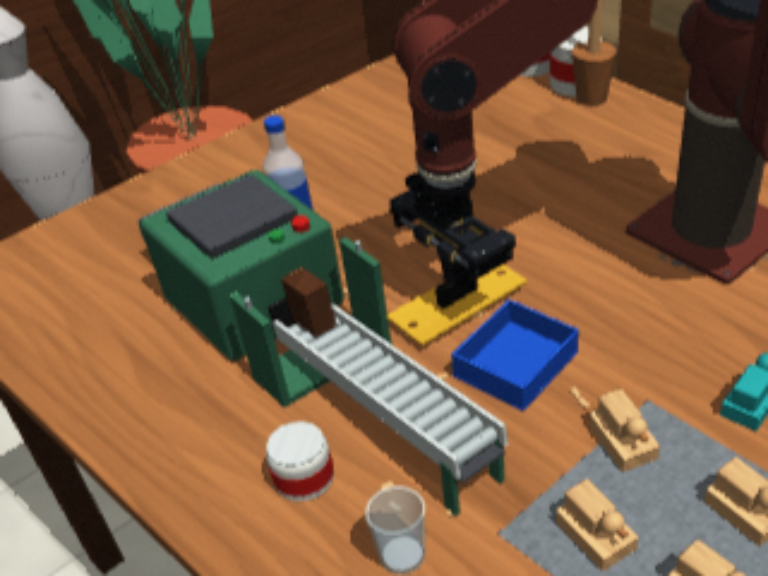

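The wrist is holding the cover level, and the dark offcut stands on the rollers against the stop. I'll set the cover down.

>>> send_rows(
  dr=[
    [0,0,0],
    [0,0,0],
    [0,0,0],
    [0,0,0],
  ],
  translation=[
    [0,0,0.01],
    [0,0,0.008],
    [0,0,0.002],
    [0,0,0],
  ],
  gripper=[1,1,1,1],
)

```text
clock: 7.18
eef_pos: [421.9, -170.0, 15.2]
eef_rot: [-0.0, 0.043, 0.999, 0.0]
ft_force: [0.6, 0.3, -2.5]
grip_width: 0.175
```

```bash
python3 - <<'E'
from h import *
state()
im=imaging.snapshot('top'); c,P=pose('top'); k=max(blobs(im,(20,150,80),(32,255,255),200),key=len); print(rect(c,P,k,5))
im=cv2.imread('pics/t2.png')[:,:,::-1].copy()
for k in blobs(im[120:260,330:420],(4,60,30),(18,255,110),30):
    k=k+[330,120]; print(k.mean(0).round(1),k.min(0),k.max(0),rect(c,P,k,135))
print(proj(c,P,[lane(30,18,72),lane(30,-18,72),lane(0,0,72),lane(60,0,72)]).round(1))
E
```

```text
t 7.17 p [ 421.9 -170.    15.2] x [-0.996  0.086  0.   ] y [0.086 0.996 0.   ] z [-0.  0. -1.] F [ 0.6  0.3 -2.5] w 15.3 q [-0.56  0.04  2.1  -0.    1.   -2.04]
[ 492.1 -174.2   85.6   64.1   86.7]
[382.9 247.4] [347 223] [419 259] [ 454.4 -239.1  230.4  113.8  -88.7]
[332.8 234. ] [330 220] [342 247] [474.2 -89.4  85.4  38.1   0.9]
[386.1 193.2] [371 178] [395 210] [ 6.055e+02 -2.387e+02  1.036e+02  7.760e+01  1.000e-01]
[340.4 151.5] [330 141] [348 158] [736.1 -99.7  72.5  34.8 -39.3]
[[385.7 193. ]
 [386.7 181.9]
 [395.1 188.6]
 [377.2 186.2]]
```

>>> send_rows(
  dr=[
    [0,0,0],
    [0,0,0],
    [0,0,0],
    [0,0,0],
    [0,0,0],
    [0,0,0],
    [0,0,0],
    [0,0,0],
  ],
  translation=[
    [0,0,0.002],
    [0,0,0],
    [0,0,0],
    [0,0,0],
    [0,0,-0.01],
    [0,0,-0.052],
    [0,0,-0.06],
    [0,0,-0.06],
  ],
  gripper=[1,0,0,0,0,0,0,0],
)

```text
clock: 8.22
eef_pos: [421.7, -169.9, 197.7]
eef_rot: [0.0, 0.043, 0.999, -0.0]
ft_force: [0.9, 0.4, -1.2]
grip_width: 0.5
```

>>> send_rows(
  dr=[
    [0,0,0],
    [0,0,10],
    [0,0,10],
    [0,0,10],
    [0,0,10],
    [0,0,10],
    [0,0,10],
    [0,0,10],
  ],
  translation=[
    [0,0,-0.05],
    [0,0,0],
    [0,0,0],
    [0,0,0],
    [0,0,0],
    [0,0,0],
    [0,0,0],
    [0,0,0],
  ],
  gripper=[0,-0.3,-0.3,-0.3,-0.3,-0.3,-0.3,-0.3],
)

```text
clock: 9.22
eef_pos: [421.9, -170.0, 246.0]
eef_rot: [0.0, 0.61, 0.792, 0.0]
ft_force: [-0.3, -0.0, -0.3]
grip_width: 0.648
```

>>> send_rows(
  dr=[
    [0,0,10],
    [0,0,10],
    [0,0,0],
  ],
  translation=[
    [0,0,0],
    [0,0,0],
    [0,0,0],
  ],
  gripper=[-0.3,-0.3,-0.3],
)

```text
clock: 9.6
eef_pos: [421.9, -170.0, 245.8]
eef_rot: [0.0, 0.736, 0.677, 0.0]
ft_force: [-0.4, 0.6, -0.2]
grip_width: 0.652
```

```bash
python3 - <<'E'
from h import *
state(); to([*lane(30)[:2],245],-4.9)
im=imaging.snapshot('top'); cv2.imwrite('pics/t3.png',im[:,:,::-1]); c,P=pose('top'); k=max(blobs(im,(20,150,80),(32,255,255),200),key=len); print(rect(c,P,k,5))
E
```

```text
t 9.6 p [ 421.9 -170.   245.8] x [ 0.084  0.996 -0.   ] y [ 0.996 -0.084  0.001] z [ 0.001 -0.    -1.   ] F [-0.4  0.6 -0.2] w 56.7 q [-0.56 -0.23  1.89 -0.    1.48 -0.47]
shift [-0.054  0.21   0.001] wz 0.1 now yaw -4.8 shift after turn [-0.0537  0.2101  0.0008]
[ 422.8 -169.1  204.5   85.2   -5. ]
```

>>> send_rows(
  dr=[
    [0,0,0],
    [0,0,0],
    [0,0,0],
    [0,0,0],
    [0,0,0],
    [0,0,0],
    [0,0,0],
  ],
  translation=[
    [-0.009,0.035,0],
    [-0.009,0.035,0],
    [-0.009,0.035,0],
    [-0.009,0.035,0],
    [-0.009,0.035,0],
    [-0.009,0.035,0],
    [0,0,0],
  ],
  gripper=[-0.3,-0.3,-0.3,-0.3,-0.3,-0.3,-0.3],
)

```text
clock: 10.52
eef_pos: [627.5, -242.2, 243.7]
eef_rot: [-0.001, 0.736, 0.677, -0.0]
ft_force: [-0.0, -1.4, -0.4]
grip_width: 0.654
```

```bash
python3 - <<'E'
from h import *
state(); T=tool(); c,P=pose('wrist',T)
im=imaging.snapshot('wrist')[:,:,::-1].copy()
for p in [lane(0,18,72),lane(60,18,72),lane(60,-18,72),lane(0,-18,72)]:
    u=proj(c,P,p)[0]; print(u.round()); cv2.circle(im,tuple(int(v) for v in u),3,(255,0,255),-1)
cv2.imwrite('pics/w3.png',im)
E
```

```text
t 10.53 p [ 627.5 -242.2  243.7] x [0.082 0.997 0.001] y [ 0.997 -0.082 -0.002] z [-0.002  0.001 -1.   ] F [-0.  -1.4 -0.4] w 56.9 q [-0.49  0.31  1.33 -0.    1.5  -0.4 ]
[264. 240.]
[262. 176.]
[305. 176.]
[303. 240.]
```

View pics/w3.png

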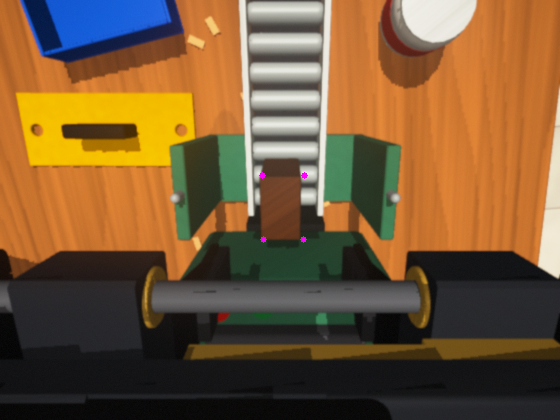

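>>> send_rows(
  dr=[
    [0,0,0],
    [0,0,0],
    [0,0,0],
    [0,0,0],
    [0,0,0],
    [0,0,0],
    [0,0,0],
    [0,0,0],
  ],
  translation=[
    [0,-0.001,0.04],
    [0,0,0.04],
    [0,0,0.03],
    [0,0,0.024],
    [0,0,0],
    [0,0,0],
    [0,0,0],
    [0,0,0],
  ],
  gripper=[-0.3,-0.3,-0.3,-0.3,-0.3,1,1,1],
  grip_force=25,
)

```text
clock: 11.58
eef_pos: [626.1, -242.0, 112.7]
eef_rot: [0.001, 0.737, 0.676, 0.0]
ft_force: [-2.3, -0.1, 5.0]
grip_width: 0.396
```

>>> send_rows(
  dr=[
    [0,0,0],
    [0,0,0],
    [0,0,0],
    [0,0,0],
    [0,0,0],
    [0,0,0],
  ],
  translation=[
    [0,0,0],
    [0,0,-0.01],
    [0,0,-0.03],
    [0,0,-0.04],
    [0,0,-0.04],
    [0,0,0],
  ],
  gripper=[1,1,1,1,1,1],
)

```text
clock: 12.32
eef_pos: [627.9, -242.9, 237.0]
eef_rot: [0.004, 0.737, 0.676, 0.001]
ft_force: [0.6, 1.1, 0.9]
grip_width: 0.004
```

```bash
python3 - <<'E'
from h import *
state(); to([451,-21.3,225],-4.9)
E
```

```text
t 12.32 p [ 627.9 -242.9  237. ] x [ 0.086  0.996 -0.003] y [ 0.996 -0.086  0.008] z [ 0.008 -0.004 -1.   ] F [0.6 1.1 0.9] w 0.3 q [-0.49  0.31  1.35  0.    1.47 -0.4 ]
shift [ 0.2057 -0.1953  0.0097] wz -0.0 now yaw -4.9 shift after turn [ 0.2057 -0.1951  0.012 ]
```

The fingers came up empty, so I'll look.

```bash
python3 - <<'E'
from h import *
im=imaging.snapshot('wrist')[:,:,::-1]; s=imaging.snapshot('scene')[:,:,::-1]
cv2.imwrite('pics/w4.png',np.hstack([im[60:340,130:450],cv2.resize(s[120:260,120:280],(320,280))]))
E
```

```text
(no output)
```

View pics/w4.png

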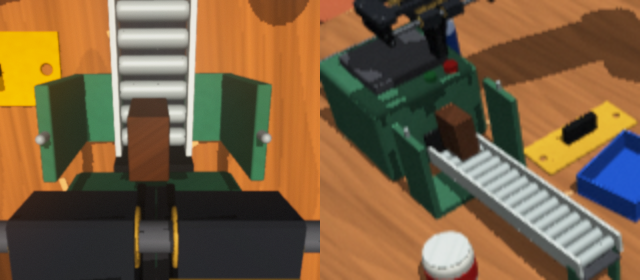

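The offcut is still standing in place at wrist-crop pixel (150,145). The grip only caught its top edge, so I'll go about 8 mm deeper, a little up-slope and with more force.

>>> send_rows(
  dr=[
    [0,0,0],
    [0,0,0],
    [0,0,0],
    [0,0,0],
  ],
  translation=[
    [0.006,0,0],
    [0,0,0],
    [0,0,0],
    [0,0,0],
  ],
  gripper=[-0.3,-0.3,-0.3,-0.3],
)

```text
clock: 12.92
eef_pos: [625.9, -235.7, 230.9]
eef_rot: [-0.0, 0.737, 0.676, -0.0]
ft_force: [-0.5, 0.0, -0.2]
grip_width: 0.375
```

```bash
python3 - <<'E'
from h import *
state(); to([*lane(36)[:2],104],-4.9)
E
```

```text
t 12.93 p [ 625.9 -235.7  230.9] x [0.086 0.996 0.   ] y [ 0.996 -0.086 -0.001] z [-0.001  0.    -1.   ] F [-0.5  0.  -0.2] w 32.6 q [-0.48  0.31  1.36 -0.    1.47 -0.39]
shift [0.0003 0.0013 0.1269] wz -0.0 now yaw -4.9 shift after turn [0.0003 0.0012 0.1269]
```

>>> send_rows(
  dr=[
    [0,0,0],
    [0,0,0],
    [0,0,0],
    [0,0,0],
    [0,0,0],
    [0,0,0],
    [0,0,0],
    [0,0,0],
  ],
  translation=[
    [0,0,0],
    [0,0,0],
    [0,0,0],
    [0,0.001,0.03],
    [0,0,0.03],
    [0,0,0.03],
    [0,0,0.02],
    [0,0,0],
  ],
  gripper=[-0.3,-0.3,-0.3,-0.3,-0.3,-0.3,-0.3,-0.3],
)

```text
clock: 13.92
eef_pos: [625.8, -235.2, 119.2]
eef_rot: [-0.002, 0.737, 0.676, -0.001]
ft_force: [-0.3, 0.8, 0.6]
grip_width: 0.651
```

>>> send_rows(
  dr=[
    [0,0,0],
    [0,0,0],
    [0,0,0],
    [0,0,0],
    [0,0,0],
    [0,0,0],
    [0,0,0],
    [0,0,0],
  ],
  translation=[
    [0,0,0.01],
    [0,0,0.007],
    [0,0,0],
    [0,0,0],
    [0,0,0],
    [0,0,0],
    [0,0,0],
    [0,0,0],
  ],
  gripper=[-0.3,-0.3,-0.3,1,1,1,1,1],
  grip_force=50,
)

```text
clock: 14.92
eef_pos: [627.2, -235.9, 104.5]
eef_rot: [0.0, 0.737, 0.676, 0.0]
ft_force: [0.8, 0.4, 1.3]
grip_width: 0.407
```

>>> send_rows(
  dr=[
    [0,0,0],
    [0,0,0],
    [0,0,0],
    [0,0,0],
  ],
  translation=[
    [0,0,0],
    [0,0,-0.005],
    [0,0,-0.01],
    [0,0,0],
  ],
  gripper=[1,1,1,1],
)

```text
clock: 15.42
eef_pos: [627.9, -236.2, 120.8]
eef_rot: [0.001, 0.737, 0.676, 0.0]
ft_force: [0.4, -0.2, -1.1]
grip_width: 0.408
```

>>> send_rows(
  dr=[
    [0,0,0],
    [0,0,0],
    [0,0,0],
    [0,0,0],
    [0,0,0],
    [0,0,0],
    [0,0,0],
    [0,0,0],
  ],
  translation=[
    [0,0,-0.03],
    [0,0,-0.04],
    [0,0,-0.04],
    [0.034,-0.0325,0],
    [0.034,-0.0325,0],
    [0.034,-0.0325,0],
    [0.034,-0.0325,0],
    [0.034,-0.0325,0],
  ],
  gripper=[1,1,1,1,1,1,1,1],
)

```text
clock: 16.42
eef_pos: [478.7, -51.4, 229.3]
eef_rot: [0.0, 0.737, 0.676, 0.0]
ft_force: [0.0, -0.3, -0.4]
grip_width: 0.403
```

>>> send_rows(
  dr=[
    [0,0,0],
    [0,0,0],
    [0,0,0],
    [0,0,0],
    [0,0,0],
    [0,0,0],
    [0,0,0],
  ],
  translation=[
    [0.034,-0.0325,0],
    [0,0,0],
    [0,0,0.04],
    [0,0,0.04],
    [0,0,0.04],
    [0,0,0.03],
    [0,0,0],
  ],
  gripper=[1,1,1,1,1,1,1],
)

```text
clock: 17.3
eef_pos: [448.4, -16.1, 77.0]
eef_rot: [-0.002, 0.737, 0.676, -0.002]
ft_force: [0.3, -0.5, -1.0]
grip_width: 0.406
```

```bash
python3 - <<'E'
from h import *
state()
s=imaging.snapshot('scene')[:,:,::-1]
cv2.imwrite('pics/s5.png',cv2.resize(s[100:300,150:380],None,fx=2,fy=2))
E
```

```text
t 17.3 p [448.4 -16.1  77. ] x [0.086 0.996 0.   ] y [ 0.996 -0.086 -0.005] z [-0.005  0.001 -1.   ] F [ 0.3 -0.5 -1. ] w 35.3 q [-0.21 -0.07  2.08 -0.    1.14 -0.13]
```

View pics/s5.png

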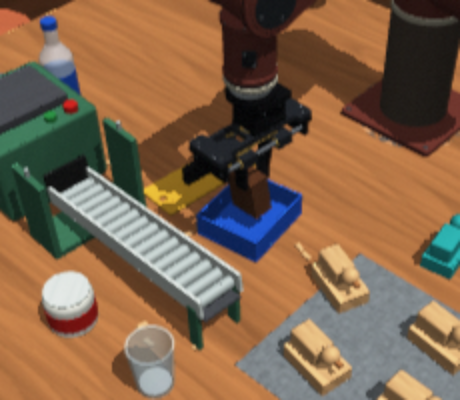

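>>> send_rows(
  dr=[
    [0,0,0],
    [0,0,0],
    [0,0,0],
    [0,0,0],
    [0,0,0],
    [0,0,0],
    [0,0,0],
    [0,0,0],
  ],
  translation=[
    [0,0,0.02],
    [0,0,0.01],
    [0,0,0],
    [0,0,0],
    [0,0,0],
    [0,0,0],
    [0,0,0],
    [0,0,0],
  ],
  gripper=[1,1,1,-0.2,-0.2,-0.2,-0.2,-0.2],
)

```text
clock: 18.35
eef_pos: [450.3, -15.9, 49.3]
eef_rot: [0.0, 0.737, 0.676, 0.0]
ft_force: [-0.3, 0.0, -0.6]
grip_width: 0.602
```

>>> send_rows(
  dr=[
    [0,0,0],
    [0,0,0],
    [0,0,0],
    [0,0,0],
    [0,0,0],
    [0,0,-10],
    [0,0,-10],
    [0,0,-10],
  ],
  translation=[
    [0,0,-0.01],
    [0,0,-0.04],
    [0,0,-0.05],
    [0,0,-0.05],
    [0,0,-0.05],
    [0,0,0],
    [0,0,0],
    [0,0,0],
  ],
  gripper=[0,0,0,0,0,0,0,0],
)

```text
clock: 19.35
eef_pos: [450.3, -15.9, 250.2]
eef_rot: [0.0, 0.534, 0.845, 0.0]
ft_force: [0.1, 0.5, 0.4]
grip_width: 0.499
```

>>> send_rows(
  dr=[
    [0,0,-10],
    [0,0,-10],
    [0,0,-10],
    [0,0,-10],
    [0,0,-10],
    [0,0,-10],
    [0,0,0],
    [0,0,0],
  ],
  translation=[
    [0,0,0],
    [0,0,0],
    [0,0,0],
    [0,0,0],
    [0,0,0],
    [0,0,0],
    [0.005,-0.052,0],
    [0.005,-0.052,0],
  ],
  gripper=[0,0,0,0,0,0,0,0],
)

```text
clock: 20.35
eef_pos: [431.2, -119.3, 250.1]
eef_rot: [0.001, 0.042, 0.999, -0.0]
ft_force: [0.3, 0.6, -0.5]
grip_width: 0.498
```

>>> send_rows(
  dr=[
    [0,0,0],
    [0,0,0],
  ],
  translation=[
    [0.005,-0.052,0],
    [0,0,0],
  ],
  gripper=[0,0],
)

```text
clock: 20.6
eef_pos: [421.1, -172.9, 249.9]
eef_rot: [0.0, 0.045, 0.999, -0.0]
ft_force: [0.2, 0.4, 0.3]
grip_width: 0.499
```

```bash
python3 - <<'E'
from h import *
state(); to([421.9,-170,13.2],85.1)
im=imaging.snapshot('top'); c,P=pose('top'); cv2.imwrite('pics/t6.png',im[:,:,::-1])
for k in blobs(im,(20,150,80),(32,255,255),100): print(rect(c,P,k,5))
for k in blobs(im[200:280,280:350],(4,60,20),(16,255,110),30): print('offcut?',(k+[280,200]).mean(0),rect(c,P,k+[280,200],60))
E
```

```text
t 20.6 p [ 421.1 -172.9  249.9] x [-0.996  0.091 -0.   ] y [ 0.091  0.996 -0.001] z [ 0.    -0.001 -1.   ] F [0.2 0.4 0.3] w 43.4 q [-0.56 -0.23  1.88 -0.    1.49 -2.04]
shift [-0.0004  0.0032  0.2367] wz -0.3 now yaw 84.8 shift after turn [-0.0005  0.0029  0.2367]
[ 422.7 -168.5  204.    84.4   -4.9]
offcut? [312.39583333 241.04166667] [448.9 -20.9  57.8  28.8  85.1]
offcut? [332.32142857 239.5       ] [456.1 -88.6 132.6  13.    8.4]
```

>>> send_rows(
  dr=[
    [0,0,0],
    [0,0,0],
    [0,0,0],
    [0,0,0],
    [0,0,0],
    [0,0,0],
    [0,0,0],
    [0,0,0],
  ],
  translation=[
    [0,0,0.05],
    [0,0,0.05],
    [0,0,0.05],
    [0,0,0.05],
    [0,0,0.02],
    [0,0,0.016],
    [0,0,0],
    [0,0,0],
  ],
  gripper=[0,0,0,0,0,0,0,0],
)

```text
clock: 21.65
eef_pos: [423.0, -170.2, 14.4]
eef_rot: [0.001, 0.043, 0.999, -0.0]
ft_force: [-0.6, -0.7, 1.3]
grip_width: 0.497
```

>>> send_rows(
  dr=[
    [0,0,0],
    [0,0,0],
    [0,0,0],
    [0,0,0],
    [0,0,0],
    [0,0,0],
  ],
  translation=[
    [0,0,0],
    [0,0,0],
    [0,0,0],
    [0,0,0],
    [0,0,0],
    [0,0,0],
  ],
  gripper=[1,1,1,1,1,1],
  grip_force=40,
)

```text
clock: 22.4
eef_pos: [422.1, -170.2, 13.5]
eef_rot: [0.0, 0.043, 0.999, -0.0]
ft_force: [-1.6, -0.6, 2.3]
grip_width: 0.176
```

>>> send_rows(
  dr=[
    [0,0,0],
    [0,0,0],
    [0,0,0],
    [0,0,0],
    [0,0,0],
    [0,0,0],
    [0,0,0],
    [0,0,0],
  ],
  translation=[
    [0,0,-0.022],
    [0,0,-0.03],
    [0,0,-0.03],
    [0,0,-0.03],
    [0,0,-0.03],
    [0,0,-0.03],
    [0,0,-0.03],
    [0,0,-0.03],
  ],
  gripper=[1,1,1,1,1,1,1,1],
)

```text
clock: 23.4
eef_pos: [421.3, -169.6, 245.2]
eef_rot: [-0.001, 0.043, 0.999, 0.0]
ft_force: [0.7, -1.0, -2.9]
grip_width: 0.173
```

>>> send_rows(
  dr=[
    [0,0,0],
    [0,0,0],
    [0,0,0],
    [0,0,0],
    [0,0,0],
    [0,0,0],
    [0,0,0],
    [0,0,0],
  ],
  translation=[
    [-0.03,-0.005,0],
    [-0.03,-0.005,0],
    [-0.03,-0.005,0],
    [-0.03,-0.005,0],
    [-0.03,-0.005,0],
    [-0.03,-0.005,0],
    [-0.03,-0.01,0],
    [0,0,0],
  ],
  gripper=[1,1,1,1,1,1,1,1],
)

```text
clock: 24.4
eef_pos: [628.2, -228.0, 242.5]
eef_rot: [-0.001, 0.043, 0.999, 0.001]
ft_force: [-0.7, 0.5, -2.8]
grip_width: 0.171
```

>>> send_rows(
  dr=[
    [0,0,0],
    [0,0,0],
    [0,0,0],
    [0,0,0],
  ],
  translation=[
    [0,0,0.02],
    [0,0,0.02],
    [0,0,0.01],
    [0,0,0],
  ],
  gripper=[1,1,1,1],
)

```text
clock: 24.9
eef_pos: [626.6, -227.3, 193.5]
eef_rot: [-0.001, 0.043, 0.999, 0.001]
ft_force: [-0.0, 0.2, -2.7]
grip_width: 0.176
```

```bash
python3 - <<'E'
from h import *
state()
for n in ('top','scene'):
    im=imaging.snapshot(n); c,P=pose(n)
    k=[x for x in blobs(im,(20,150,80),(32,255,255),100)]
    for x in k: print(n,x.mean(0).round(),rect(c,P,x,187))
    if n=='scene': cv2.imwrite('pics/s7.png',cv2.resize(im[120:240,110:270,::-1],None,fx=4,fy=4))
E
```

```text
t 24.9 p [ 626.6 -227.3  193.5] x [-0.996  0.086  0.003] y [0.086 0.996 0.001] z [-0.003  0.001 -1.   ] F [-0.   0.2 -2.7] w 15.3 q [-0.47  0.32  1.41  0.    1.41 -1.95]
top [372. 201.] [ 571.9 -193.    90.4   29.3   -8.3]
top [381. 163.] [ 682.2 -226.4   92.5   77.2   -4.7]
scene [186. 169.] [ 626.5 -225.7  206.2   90.7   -4.7]
```

View pics/s7.png

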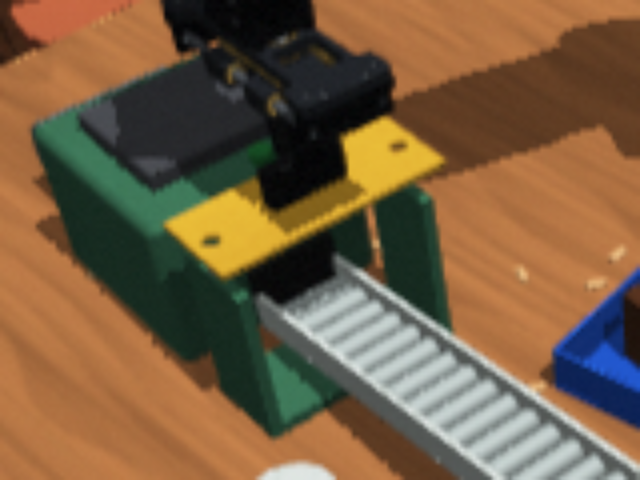

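```bash
cat > cov.py <<'E'
from h import *
c,P=pose('top'); c2,P2=pose('scene')
def f(im,im2,z):
    k=np.vstack(blobs(im,(20,150,80),(32,255,255),100)); w=cast(c,P,k,z)-SEAT; a,b=w@FX,w@FY
    m=(a>60)&(a<95); print('top far edge FX',a.max().round(1),'FY edges',b[m].min().round(1),b[m].max().round(1))
    k=np.vstack(blobs(im2,(20,150,80),(32,255,255),100)); w=cast(c2,P2,k,z)-SEAT; a,b=w@FX,w@FY
    m=(a>60)&(a<95); print('scene FX',a.min().round(1),a.max().round(1),'FY edges',b[m].min().round(1),b[m].max().round(1))
if __name__=='__main__':
    L=lambda n:cv2.imread(n)[:,:,::-1].copy()
    f(L('pics/top0.png'),L('pics/scene0.png'),157)
    z=float(__import__('sys').argv[1]); f(imaging.snapshot('top'),imaging.snapshot('scene'),z); state()
E
python3 cov.py 187; python3 cov.py 184
```

```text
top far edge FX 102.9 FY edges -43.9 43.4
scene FX -102.7 102.2 FY edges -43.9 45.1
top far edge FX 102.9 FY edges -28.9 46.3
scene FX -104.6 101.9 FY edges -39.2 49.0
t 25.1 p [ 628.3 -228.1  196.5] x [-0.996  0.086 -0.002] y [ 0.086  0.996 -0.001] z [ 0.002 -0.001 -1.   ] F [ 0.7  0.1 -3.1] w 15.1 q [-0.47  0.32  1.41 -0.    1.41 -1.95]
top far edge FX 102.9 FY edges -43.9 43.4
scene FX -102.7 102.2 FY edges -43.9 45.1
top far edge FX 104.7 FY edges -29.8 45.6
scene FX -106.8 100.2 FY edges -44.8 45.2
t 25.2 p [ 628.2 -228.1  196.3] x [-0.996  0.086 -0.002] y [ 0.086  0.996 -0.001] z [ 0.002 -0.001 -1.   ] F [ 0.2 -0.6 -2.6] w 15.0 q [-0.47  0.32  1.41  0.    1.41 -1.95]
```

The cover sits about 3 mm too far up-slope (top view agrees with the dead-reckoned position), so I'll correct that and lower it.

>>> send_rows(
  dr=[
    [0,0,0],
    [0,0,0],
    [0,0,0],
    [0,0,0],
    [0,0,0],
    [0,0,0],
    [0,0,0],
    [0,0,0],
  ],
  translation=[
    [0,-0.003,0],
    [0,0,0.008],
    [0,0,0.006],
    [0,0,0.006],
    [0,0,0.006],
    [0,0,0.002],
    [0,0,0],
    [0,0,0],
  ],
  gripper=[1,1,1,1,1,1,1,1],
)

```text
clock: 26.2
eef_pos: [627.7, -230.9, 167.6]
eef_rot: [0.0, 0.043, 0.999, -0.0]
ft_force: [-0.3, 0.1, -3.0]
grip_width: 0.178
```

```bash
python3 cov.py 158
```

```text
top far edge FX 102.9 FY edges -43.9 43.4
scene FX -102.7 102.2 FY edges -43.9 45.1
top far edge FX 102.6 FY edges -31.3 44.8
scene FX -105.2 101.5 FY edges -44.8 45.5
t 26.3 p [ 627.7 -230.9  167.6] x [-0.996  0.086 -0.001] y [ 0.086  0.996 -0.   ] z [ 0.001 -0.    -1.   ] F [-0.6  0.1 -3.3] w 15.5 q [-0.47  0.34  1.44 -0.    1.36 -1.96]
```

No contact force with the pins already 14 mm into the holes. I'll lower the last 2 mm and release.

>>> send_rows(
  dr=[
    [0,0,0],
    [0,0,0],
    [0,0,0],
    [0,0,0],
    [0,0,0],
    [0,0,0],
    [0,0,0],
  ],
  translation=[
    [0,0,0.002],
    [0,0,0],
    [0,0,0],
    [0,0,0],
    [0,0,0],
    [0,0,0],
    [0,0,0],
  ],
  gripper=[1,1,0.2,0.2,0.2,0.2,0.2],
)

```text
clock: 27.18
eef_pos: [627.5, -230.8, 165.3]
eef_rot: [0.0, 0.043, 0.999, -0.0]
ft_force: [-0.1, -0.2, 0.2]
grip_width: 0.392
```

>>> send_rows(
  dr=[
    [0,0,0],
    [0,0,0],
    [0,0,0],
    [0,0,0],
    [0,0,0],
    [0,0,0],
    [0,0,0],
    [0,0,0],
  ],
  translation=[
    [0,0,-0.01],
    [0,0,-0.03],
    [0,0,-0.04],
    [0,0.05,0],
    [0,0.05,0],
    [0,0.05,0],
    [0,0.05,0],
    [0,0,0],
  ],
  gripper=[0.2,0.2,0.2,-0.3,-0.3,-0.3,-0.3,-0.3],
)

```text
clock: 28.18
eef_pos: [644.9, -27.8, 246.3]
eef_rot: [0.001, 0.041, 0.999, 0.0]
ft_force: [0.5, -0.0, 1.1]
grip_width: 0.646
```

```bash
cat > birds.py <<'E'
from h import *
def birds(im):
    c,P=pose('top'); out=[]
    for k in blobs(im,(10,50,140),(22,190,255),250):
        if len(k)>150: continue
        x=rect(c,P,k,28)
        if 75<x[2]<100 and 45<x[3]<62 and x[1]>100: out.append((k.mean(0).round(),x))
    return out
if __name__=='__main__':
    im=imaging.snapshot('top'); cv2.imwrite('pics/tl.png',im[:,:,::-1])
    for b in birds(im): print(*b)
E
python3 cov.py 157; python3 birds.py
```

```text
top far edge FX 102.9 FY edges -43.9 43.4
scene FX -102.7 102.2 FY edges -43.9 45.1
top far edge FX 103.0 FY edges -40.7 37.0
scene FX -104.4 102.0 FY edges -43.9 46.4
t 28.27 p [644.8 -31.3 246. ] x [-0.996  0.084 -0.001] y [ 0.084  0.996 -0.001] z [ 0.001 -0.001 -1.   ] F [-0.2 -0.1 -1. ] w 56.6 q [-0.17  0.24  1.41 -0.    1.48 -1.66]
[198. 237.] [454.8 370.3  96.3  52.9  82.7]
[188. 199.] [583.  409.   98.3  53.   87.7]
[233. 194.] [604.9 254.3  90.7  53.4  79. ]
```

```bash
cat >> birds.py <<'E'
def grasp(b,z=200):
    x,y,yaw=b; a=np.deg2rad(yaw); return [x-14*np.cos(a),y-14*np.sin(a),z],yaw-90
E
python3 - <<'E'
from birds import *
to(*grasp((604.5,252.4,79)))
im=cv2.imread('pics/tl.png')[:,:,::-1].copy(); c,P=pose('top')
for k in blobs(im,(10,50,140),(22,190,255),150):
    x=rect(c,P,k,28)
    if abs(x[0]-465)<60 and abs(x[1]-183)<60: print(x,len(k))
E
python3 cov.py 157
```

```text
shift [0.066  0.2662 0.0456] wz -83.9 now yaw 85.1 shift after turn [-0.2577  0.0938  0.0458]
top far edge FX 102.9 FY edges -43.9 43.4
scene FX -102.7 102.2 FY edges -43.9 45.1
top far edge FX 102.9 FY edges -40.7 31.0
scene FX -102.0 102.0 FY edges -43.9 46.4
t 28.43 p [644.6 -32.9 245.5] x [-0.996  0.087 -0.   ] y [ 0.087  0.996 -0.   ] z [ 0. -0. -1.] F [ 0.  -0.1  0.4] w 56.4 q [-0.17  0.24  1.41 -0.    1.48 -1.66]
```

>>> send_rows(
  dr=[
    [0,0,9.6],
    [0,0,9.6],
    [0,0,9.6],
    [0,0,9.6],
    [0,0,9.6],
    [0,0,9.6],
    [0,0,9.6],
    [0,0,9.6],
  ],
  translation=[
    [0,0,0],
    [0,0,0],
    [0,0,0],
    [0,0,0],
    [0,0,0],
    [0,0,0],
    [0,0,0],
    [0,0,0],
  ],
  gripper=[-0.5,-0.5,-0.5,-0.5,-0.5,-0.5,-0.5,-0.5],
)

```text
clock: 29.42
eef_pos: [644.5, -33.2, 245.2]
eef_rot: [-0.0, 0.657, 0.754, -0.0]
ft_force: [-0.6, -0.2, 0.1]
grip_width: 0.753
```

>>> send_rows(
  dr=[
    [0,0,9.6],
    [0,0,9.6],
    [0,0,0],
    [0,0,0],
    [0,0,0],
    [0,0,0],
    [0,0,0],
    [0,0,0],
  ],
  translation=[
    [0,0,0],
    [0,0,0],
    [0.043,-0.0157,0],
    [0.043,-0.0157,0],
    [0.043,-0.0157,0],
    [0.043,-0.0157,0],
    [0.043,-0.0157,0],
    [0.043,-0.0157,0],
  ],
  gripper=[-0.5,-0.5,-0.5,-0.5,-0.5,-0.5,-0.5,-0.5],
)

```text
clock: 30.42
eef_pos: [601.3, 239.5, 245.4]
eef_rot: [0.0, 0.772, 0.636, 0.0]
ft_force: [0.4, -0.0, 0.1]
grip_width: 0.75
```

>>> send_rows(
  dr=[
    [0,0,0],
    [0,0,0],
  ],
  translation=[
    [0,0,0.046],
    [0,0,0],
  ],
  gripper=[-0.5,-0.5],
)

```text
clock: 30.68
eef_pos: [598.4, 238.1, 194.8]
eef_rot: [-0.002, 0.771, 0.636, -0.004]
ft_force: [-0.1, 0.6, -1.1]
grip_width: 0.75
```

```bash
python3 - <<'E'
from birds import *
state(); p,y=grasp((604.5,252.4,79)); to(p,y); T=tool(); c,P=pose('wrist',T); im=imaging.snapshot('wrist')
for k in blobs(im,(8,50,110),(24,190,255),400):
    x=rect(c,P,k,28); print(k.mean(0).round(),k.min(0),k.max(0),x)
im=im[:,:,::-1].copy()
a=np.deg2rad(79);h=np.array([np.cos(a),np.sin(a),0]);s=np.cross([0,0,1],h);O=np.array([604.5,252.4,0])
for q in [(-42,18,59),(14,18,59),(-42,-18,59),(14,-18,59),(45,27,28),(45,-27,28)]:
    u=proj(c,P,O+q[0]*h+q[1]*s+[0,0,q[2]])[0]; cv2.circle(im,tuple(int(v) for v in u),3,(255,0,255),-1)
cv2.imwrite('pics/w8.png',im)
E
python3 cov.py 157
```

```text
t 30.68 p [598.4 238.1 194.8] x [ 0.19   0.982 -0.004] y [ 0.982 -0.19  -0.008] z [-0.008 -0.003 -1.   ] F [-0.1  0.6 -1.1] w 65.2 q [ 0.26  0.28  1.47 -0.    1.4   0.45]
shift [ 0.0012  0.0033 -0.0052] wz 0.0 now yaw -11.0 shift after turn [ 0.0012  0.0033 -0.0052]
[176. 243.] [150 210] [210 280] [470.5 193.   85.9  57.3  66.6]
[289. 173.] [262 125] [317 222] [604.1 249.4  99.8  55.2  79. ]
[113.  85.] [72 23] [149 137] [452.4 370.8 102.4  62.4  82.4]
[333. 185.] [221   0] [380 279] [643.9 237.9 300.5 133.1  54.4]
[237.  33.] [202   0] [272  73] [582.8 388.   62.3  55.3  87.5]
[ 71. 151.] [22  0] [111 250] [398.3 328.6 243.9  33.2  82.5]
top far edge FX 102.9 FY edges -43.9 43.4
scene FX -102.7 102.2 FY edges -43.9 45.1
top far edge FX 102.6 FY edges -40.7 44.9
scene FX -104.2 102.0 FY edges -43.9 46.4
t 30.82 p [602.1 238.5 200.8] x [0.191 0.982 0.001] y [ 0.982 -0.191  0.001] z [ 0.001  0.    -1.   ] F [ 0.2 -0.3  0.2] w 64.8 q [ 0.26  0.27  1.46 -0.    1.4   0.45]
```

View pics/w8.png

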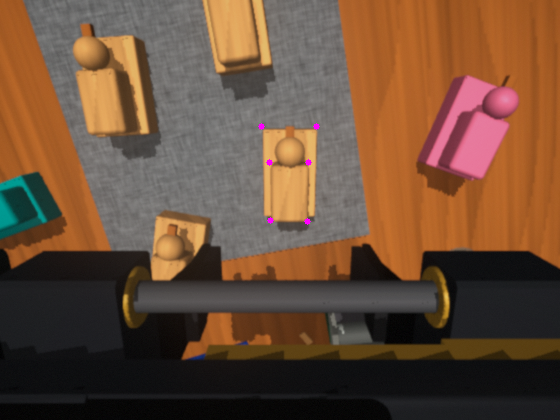

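The target is confirmed as pale wood with its body at (290,190), matching the projected corners. Descend and grip.

>>> send_rows(
  dr=[
    [0,0,0],
    [0,0,0],
    [0,0,0],
    [0,0,0],
    [0,0,0],
    [0,0,0],
    [0,0,0],
    [0,0,0],
  ],
  translation=[
    [0,0,0.05],
    [0,0,0.05],
    [0,0,0.04],
    [0,0,0.026],
    [0,0,0],
    [0,0,0],
    [0,0,0],
    [0,0,0],
  ],
  gripper=[-0.5,-0.5,-0.5,-0.5,-0.5,1,1,1],
  grip_force=40,
)

```text
clock: 31.82
eef_pos: [602.1, 239.8, 34.9]
eef_rot: [0.001, 0.771, 0.637, 0.001]
ft_force: [0.0, 0.1, -0.0]
grip_width: 0.497
```

>>> send_rows(
  dr=[
    [0,0,0],
    [0,0,0],
    [0,0,0],
    [0,0,0],
    [0,0,0],
    [0,0,0],
    [0,0,0],
    [0,0,0],
  ],
  translation=[
    [0,0,0],
    [0,0,0],
    [0,0,0],
    [0,0,-0.02],
    [0,0,-0.05],
    [0,0,-0.05],
    [0,0,-0.05],
    [0,0,0],
  ],
  gripper=[1,1,1,1,1,1,1,1],
)

```text
clock: 32.83
eef_pos: [604.2, 240.5, 210.5]
eef_rot: [0.002, 0.771, 0.637, 0.005]
ft_force: [-0.6, 0.2, -1.5]
grip_width: 0.396
```

>>> send_rows(
  dr=[
    [0,0,-6.1],
    [0,0,0],
  ],
  translation=[
    [0,0,0],
    [0,0,0],
  ],
  gripper=[1,1],
)

```text
clock: 33.08
eef_pos: [600.1, 239.4, 202.1]
eef_rot: [-0.0, 0.736, 0.677, -0.001]
ft_force: [-0.0, -0.5, -1.7]
grip_width: 0.392
```

```bash
python3 - <<'E'
from birds import *
state(); print(lane(313,0,35)); to([*lane(313,0,35)[:2],200],-4.9)
E
```

```text
t 33.08 p [600.1 239.4 202.1] x [ 0.085  0.996 -0.001] y [ 0.996 -0.085 -0.002] z [-0.002 -0.001 -1.   ] F [-0.  -0.5 -1.7] w 34.1 q [ 0.26  0.27  1.46 -0.    1.41  0.34]
[650.35824524  35.32989354 127.61188354]
shift [-0.199   0.0674  0.0021] wz 0.0 now yaw -4.9 shift after turn [-0.199   0.0675  0.0021]
```

>>> send_rows(
  dr=[
    [0,0,0],
    [0,0,0],
    [0,0,0],
    [0,0,0],
    [0,0,0],
    [0,0,0],
    [0,6,0],
    [0,0,0],
  ],
  translation=[
    [-0.05,0.0165,0],
    [-0.05,0.0165,0],
    [-0.05,0.0165,0],
    [-0.05,0.016,0],
    [0,0,0.03],
    [0,0,0.03],
    [0,0,0],
    [0,0,0],
  ],
  gripper=[1,1,1,1,1,1,1,1],
)

```text
clock: 34.08
eef_pos: [648.5, 33.2, 141.6]
eef_rot: [-0.036, 0.737, 0.674, 0.037]
ft_force: [-1.1, -0.5, -2.0]
grip_width: 0.394
```

>>> send_rows(
  dr=[
    [0,0,0],
    [0,0,0],
    [0,0,0],
  ],
  translation=[
    [0,0,0],
    [0,0,0],
    [0,0,0],
  ],
  gripper=[1,1,1],
)

```text
clock: 34.45
eef_pos: [649.7, 35.4, 143.7]
eef_rot: [-0.035, 0.735, 0.676, 0.039]
ft_force: [-0.4, 0.2, -1.0]
grip_width: 0.399
```

```bash
python3 - <<'E'
from birds import *
state(); to(lane(313,0,35))
s=imaging.snapshot('scene')[:,:,::-1]
cv2.imwrite('pics/s9.png',cv2.resize(s[120:300,150:380],None,fx=2.5,fy=2.5))
E
```

```text
t 34.45 p [649.7  35.4 143.7] x [0.083 0.991 0.104] y [ 0.997 -0.083  0.001] z [ 0.009  0.104 -0.995] F [-0.4  0.2 -1. ] w 34.7 q [-0.13  0.31  1.52  0.11  1.31 -0.07]
shift [-0.0017  0.0007  0.016 ]
```

View pics/s9.png

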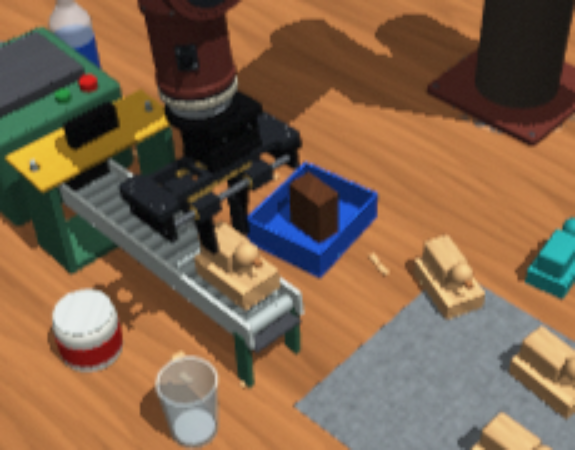

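The bird hangs straight and tilted with the lane, the cover is seated with both pins showing, and the offcut is in the tray. Lower and release.

>>> send_rows(
  dr=[
    [0,0,0],
    [0,0,0],
    [0,0,0],
    [0,0,0],
    [0,0,0],
    [0,0,0],
    [0,0,0],
    [0,0,0],
  ],
  translation=[
    [-0.0015,0.0005,0.01],
    [0,0,0.006],
    [0,0,0],
    [0,0,0],
    [0,0,0],
    [0,0,0],
    [0,0,0],
    [0,0,-0.03],
  ],
  gripper=[1,1,1,-0.5,-0.5,-0.5,-0.5,-0.5],
)

```text
clock: 35.5
eef_pos: [647.4, 32.2, 154.1]
eef_rot: [-0.038, 0.735, 0.676, 0.037]
ft_force: [-0.6, -0.7, -0.3]
grip_width: 0.744
```

>>> send_rows(
  dr=[
    [0,-6,0],
    [0,0,0],
    [0,0,0],
    [0,0,0],
  ],
  translation=[
    [0,0,0],
    [0,0,-0.03],
    [0,0,-0.02],
    [0,0,0],
  ],
  gripper=[-0.5,-0.5,-0.5,-0.5],
)

```text
clock: 36.0
eef_pos: [651.2, 31.5, 209.6]
eef_rot: [0.002, 0.736, 0.677, 0.002]
ft_force: [1.1, 0.1, -0.2]
grip_width: 0.747
```

```bash
cat >> birds.py <<'E'
def onlane(im):
    c,P=pose('top'); m=[proj(c,P,lane(x,y,28))[0] for x,y in((60,-45),(60,45),(400,45),(400,-45))]
    w=np.zeros(im.shape[:2],np.uint8); cv2.fillPoly(w,[np.int32(m)],1); g=im*w[:,:,None]
    for k in blobs(g,(10,50,100),(22,190,255),100):
        q=[]; 
        for u in k: # intersect with the plane 28 mm above rollers
            a,b=cast(c,P,u,60)[0],cast(c,P,u,160)[0]; da,db=(a-LO)@LZ-28,(b-LO)@LZ-28; p=a+(b-a)*da/(da-db)-LO; q.append((p@LX,p@LY))
        (x,y),s,t=cv2.minAreaRect(np.float32(q)); print('lane bird',np.round([x,y,*s,t],1))
def near(im,g):
    c,P=pose('top')
    for k in blobs(im,(10,50,140),(22,190,255),100):
        x=rect(c,P,k,28)
        if abs(x[0]-g[0])<70 and abs(x[1]-g[1])<70: print('near',x)
E
python3 - <<'E'
from birds import *
state(); im=imaging.snapshot('top'); cv2.imwrite('pics/tl.png',im[:,:,::-1]); onlane(im)
for b in birds(im): print(*b)
near(im,(465,183)); p,y=grasp((465.1,183.3,68.3)); print(p,y); to(p,y)
E
```

```text
t 36.0 p [651.2  31.5 209.6] x [0.084 0.996 0.   ] y [ 0.996 -0.084  0.005] z [ 0.005 -0.    -1.   ] F [ 1.1  0.1 -0.2] w 65.0 q [-0.07  0.27  1.44  0.    1.42  0.01]
lane bird [237.7  -9.9  34.6  76.5   2.1]
[198. 237.] [454.8 370.3  96.3  52.9  82.7]
[189. 199.] [582.9 407.3  94.9  52.8  87.7]
near [522.5 135.3 113.6  44.7   1.6]
[np.float64(459.9235453981664), np.float64(170.29214399852322), 200] -21.700000000000003
shift [ 0.1223 -0.2014  0.0074] wz 16.9 now yaw -4.8 shift after turn [ 0.0586 -0.2282  0.0078]
```

>>> send_rows(
  dr=[
    [0,0,8.4],
    [0,0,8.4],
    [0,0,0],
    [0,0,0],
    [0,0,0],
    [0,0,0],
    [0,0,0],
    [0,0,0],
  ],
  translation=[
    [0,0,0],
    [0,0,0],
    [0.0117,-0.0456,0],
    [0.0117,-0.0456,0],
    [0.0117,-0.0456,0],
    [0.0117,-0.0456,0],
    [0.0117,-0.0456,0],
    [0,0,0],
  ],
  gripper=[-0.5,-0.5,-0.5,-0.5,-0.5,-0.5,-0.5,-0.5],
)

```text
clock: 37.05
eef_pos: [456.6, 171.3, 205.6]
eef_rot: [-0.001, 0.826, 0.563, -0.001]
ft_force: [0.3, 0.0, -0.4]
grip_width: 0.753
```

```bash
cat >> birds.py <<'E'
def check(b):
    state(); T=tool(); c,P=pose('wrist',T); im=imaging.snapshot('wrist')
    for k in blobs(im,(8,50,110),(24,190,255),400):
        x=rect(c,P,k,28)
        if abs(x[0]-b[0])<50 and abs(x[1]-b[1])<50: print('wrist',k.min(0),k.max(0),x)
    t=imaging.snapshot('top'); onlane(t)
    for q in birds(t): print(*q)
    p,y=grasp(b,34); print('goal',np.round(p,1)); to(p,y)
    return im,t
E
python3 - <<'E'
from birds import *
check((465.1,183.3,68.3))
E
```

```text
t 37.05 p [456.6 171.3 205.6] x [ 0.366  0.931 -0.001] y [ 0.931 -0.366 -0.002] z [-0.002  0.    -1.   ] F [ 0.3  0.  -0.4] w 65.5 q [ 0.2  -0.12  1.87  0.    1.39  0.57]
wrist [50  0] [483 240] [454.6 233.1 446.3 236.  -21.6]
lane bird [ 2.373e+02 -3.300e+00  3.314e+02  9.270e+01  3.000e-01]
[196. 237.] [455.2 373.2  90.4  52.4  82. ]
[189. 199.] [582.8 405.5  91.6  52.6  87.5]
goal [459.9 170.3  34. ]
shift [0.0007 0.0007 0.1723] wz 0.1 now yaw -21.6 shift after turn [0.0006 0.0007 0.1723]
```

```bash
python3 - <<'E'
from birds import *
T=tool(); c,P=pose('wrist',T); im=imaging.snapshot('wrist')[:,:,::-1].copy()
a=np.deg2rad(68.3);h=np.array([np.cos(a),np.sin(a),0]);s=np.cross([0,0,1],h);O=np.array([465.1,183.3,0])
for q in [(-42,18,59),(14,18,59),(-42,-18,59),(14,-18,59),(45,27,28),(45,-27,28)]:
    u=proj(c,P,O+q[0]*h+q[1]*s+[0,0,q[2]])[0]; cv2.circle(im,tuple(int(v) for v in u),3,(255,0,255),-1)
t=imaging.snapshot('top')[:,:,::-1]; t=cv2.resize(t[130:250,260:410],None,fx=2.4,fy=2.4)
w=im[80:368,150:450]; cv2.imwrite('pics/w10.png',np.hstack([w,t]))
E
```

```text
(no output)
```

View pics/w10.png

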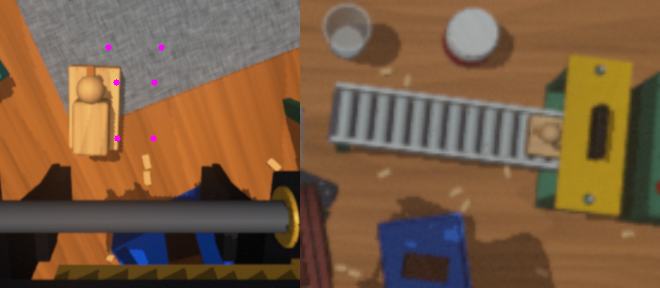

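The first bird rolled straight down to the stop, with its head at lane x ≈ 71 (crop pixel (547,130)). The bird I was heading for has been knocked aside: its base front corners are at wrist-crop (69,66) and (121,66), and its body's rear edge is at row 155. I'll remeasure it.

```bash
python3 - <<'E'
from birds import *
for i in range(2):
    T=tool(); c,P=pose('wrist',T); im=imaging.snapshot('wrist')
f=lambda uv,z: cast(c,P,np.array(uv)+[150,80],z)[:,:2].round(1)
print('front',f([(69,66),(121,66)],28)); print('rear body',f([(73,155),(111,155)],59)); print('head',f([(89,88)],56))
sub=im[130:245,190:285].copy()
for k in blobs(sub,(10,60,130),(22,160,255),800): k=k+[190,130]; print(k.min(0),k.max(0),rect(c,P,k,28))
t=imaging.snapshot('top'); c,P=pose('top')
for k in blobs(t,(10,60,150),(22,165,255),60):
    x=rect(c,P,k,28)
    if 60<x[2]<110 and 25<x[3]<65: print('top',k.mean(0).round(),x)
to([460,170,34],-22)
E
```

```text
front [[412.5 233. ]
 [462.3 213.2]]
rear body [[385.6 151.1]
 [421.3 136.9]]
head [[427.6 207.1]]
[190 135] [269 234] [405.4 189.6 105.2  81.3  66.1]
top [102. 361.] [ 36.1 663.4 100.4  49.4 -82.4]
top [196. 237.] [454.9 370.   83.4  51.6  82.7]
top [189. 199.] [582.8 404.2  88.1  52.1  87.7]
top [365. 188.] [ 636.5 -203.6   66.    26.7   -3.4]
shift [ 0.0006 -0.      0.1727] wz 0.3 now yaw -21.7 shift after turn [ 5.000e-04 -1.000e-04  1.727e-01]
```

>>> send_rows(
  dr=[
    [0,0,0],
    [0,0,0],
    [0,0,0],
    [0,0,0],
    [0,0,0],
    [0,0,0],
    [0,0,0],
    [0,0,0],
  ],
  translation=[
    [-0.018,-0.0415,0],
    [0,0,0],
    [0,0,0.05],
    [0,0,0.05],
    [0,0,0.05],
    [0,0,0.022],
    [0,0,0],
    [0,0,0],
  ],
  gripper=[-0.5,-0.5,-0.5,-0.5,-0.5,-0.5,-0.5,1],
)

```text
clock: 38.4
eef_pos: [415.7, 168.8, 36.2]
eef_rot: [0.0, 0.827, 0.562, 0.001]
ft_force: [-0.2, 0.2, 0.1]
grip_width: 0.703
```

>>> send_rows(
  dr=[
    [0,0,0],
    [0,0,0],
    [0,0,0],
    [0,0,0],
    [0,0,0],
  ],
  translation=[
    [0,0,0],
    [0,0,0],
    [0,0,0],
    [0,0,0],
    [0,0,0],
  ],
  gripper=[1,1,1,1,1],
)

```text
clock: 39.02
eef_pos: [415.1, 169.3, 36.6]
eef_rot: [0.0, 0.827, 0.562, 0.001]
ft_force: [-1.3, 1.5, 7.4]
grip_width: 0.153
```

>>> send_rows(
  dr=[
    [0,0,0],
    [0,0,0],
    [0,0,0],
    [0,0,0],
    [0,0,-8.4],
    [0,0,-8.4],
    [0,0,0],
    [0,0,0],
  ],
  translation=[
    [0,0,-0.02],
    [0,0,-0.05],
    [0,0,-0.05],
    [0,0,-0.05],
    [0,0,0],
    [0,0,0],
    [0,0,0],
    [0,0,0],
  ],
  gripper=[1,1,1,1,1,1,1,1],
)

```text
clock: 40.02
eef_pos: [414.1, 168.7, 205.1]
eef_rot: [0.0, 0.737, 0.676, 0.0]
ft_force: [0.1, -0.4, -0.3]
grip_width: 0.008
```

```bash
python3 - <<'E'
from birds import *
state(); to([*lane(313,0,35)[:2],200],-4.9)
E
```

```text
t 40.02 p [414.1 168.7 205.1] x [0.087 0.996 0.   ] y [ 0.996 -0.087  0.   ] z [ 0.  0. -1.] F [ 0.1 -0.4 -0.3] w 0.7 q [ 0.21 -0.22  1.96 -0.    1.41  0.3 ]
shift [-0.1124  0.247   0.0052] wz -0.1 now yaw -5.0 shift after turn [-0.1127  0.2468  0.0051]
```

Missed; look again.

```bash
python3 - <<'E'
from birds import *
T=tool(); im=imaging.snapshot('wrist')[:,:,::-1]; state()
s=imaging.snapshot('scene')[:,:,::-1]; t=imaging.snapshot('top')[:,:,::-1]
cv2.imwrite('pics/w11full.png',im); np.save('pics/T11.npy',T)
cv2.imwrite('pics/w11.png',np.hstack([im[40:340,150:450],cv2.resize(s[160:310,230:410],(360,300))]))
E
```

```text
t 40.08 p [414.  168.7 205. ] x [ 0.086  0.996 -0.   ] y [ 0.996 -0.086 -0.   ] z [-0. -0. -1.] F [ 0.2  0.1 -0. ] w 0.1 q [ 0.21 -0.22  1.96 -0.    1.41  0.3 ]
```

View pics/w11.png

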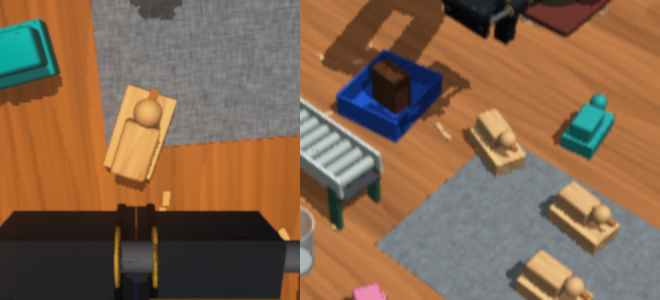

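```bash
python3 - <<'E'
from birds import *
T=np.load('pics/T11.npy'); c,P=pose('wrist',T); im=cv2.imread('pics/w11full.png')[:,:,::-1].copy()
f=lambda uv,z: cast(c,P,np.array(uv)+[150,40],z)[:,:2].round(1)
print('front',f([(126,86),(175,99)],28)); print('rear body',f([(111,178),(141,184)],59)); print('head',f([(148,112)],56))
print('tcp proj',proj(c,P,[T[:3,3]])-[150,40])
hs=cv2.cvtColor(im,cv2.COLOR_RGB2HSV)
for n,(u,v) in dict(body=(135,150),base=(165,110),wood=(80,180)).items(): print(n,hs[v+40,u+150])
t=imaging.snapshot('top'); ct,Pt=pose('top'); hs=cv2.cvtColor(t,cv2.COLOR_RGB2HSV)
u=proj(ct,Pt,[[421,181,28]])[0]; print(u); 
i,j=int(u[1]),int(u[0]); s=t[i-30:i+30,j-35:j+35]; cv2.imwrite('pics/t11.png',cv2.resize(s[:,:,::-1],None,fx=6,fy=6,interpolation=2))
E
```

```text
front [[411.  230.5]
 [459.5 213.3]]
rear body [[388.6 144.4]
 [417.8 135.6]]
head [[430.4 205.6]]
tcp proj [[133.4111839  207.98657364]]
body [ 17 150 233]
base [ 19 136 235]
wood [ 13 194 185]
[252.21656551 247.77773108]
```

View pics/t11.png

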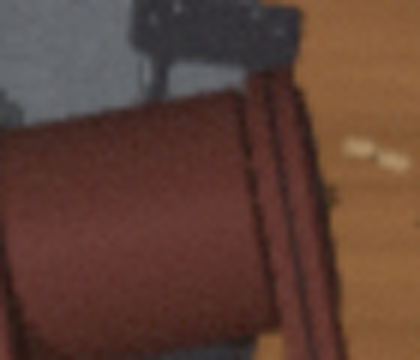

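The bird hasn't moved: centre at (421,181), the same spot as before. The pads only caught the body's top few millimetres, so I'll repeat with the TCP at about z 30.

>>> send_rows(
  dr=[
    [0,0,7.8],
    [0,0,7.8],
    [0,0,0],
    [0,0,0],
    [0,0,0],
    [0,0,0],
    [0,0,0],
    [0,0,0],
  ],
  translation=[
    [0,0,0],
    [0,0,0],
    [0,0.001,0],
    [0,0,0],
    [0,0,0],
    [0,0,0],
    [0,0,0],
    [0,0,0],
  ],
  gripper=[-0.5,-0.5,-0.5,-0.5,-0.5,-0.5,-0.5,-0.5],
)

```text
clock: 41.22
eef_pos: [415.0, 168.4, 205.0]
eef_rot: [0.0, 0.821, 0.571, 0.0]
ft_force: [-0.2, 0.1, -0.1]
grip_width: 0.74
```

>>> send_rows(
  dr=[
    [0,0,0],
    [0,0,0],
    [0,0,0],
    [0,0,0],
    [0,0,0],
    [0,0,0],
  ],
  translation=[
    [0,0,0.05],
    [0,0,0.05],
    [0,0,0.04],
    [0,0,0.02],
    [0,0,0.0145],
    [0,0,0],
  ],
  gripper=[-0.5,-0.5,-0.5,-0.5,-0.5,-0.5],
)

```text
clock: 41.98
eef_pos: [414.4, 168.2, 29.8]
eef_rot: [-0.0, 0.821, 0.571, -0.001]
ft_force: [-0.0, -0.2, -0.1]
grip_width: 0.746
```

>>> send_rows(
  dr=[
    [0,0,0],
    [0,0,0],
    [0,0,0],
    [0,0,0],
    [0,0,0],
    [0,0,0],
  ],
  translation=[
    [0,0,0],
    [0,0,0],
    [0,0,0],
    [0,0,0],
    [0,0,0],
    [0,0,0],
  ],
  gripper=[1,1,1,1,1,1],
  grip_force=30,
)

```text
clock: 42.72
eef_pos: [415.2, 168.5, 30.9]
eef_rot: [0.0, 0.821, 0.571, 0.0]
ft_force: [-2.3, -0.1, 5.8]
grip_width: 0.406
```

>>> send_rows(
  dr=[
    [0,0,0],
    [0,0,0],
    [0,0,0],
    [0,0,0],
    [0,0,-7.8],
    [0,0,-7.8],
    [0,0,0],
    [0,0,0],
  ],
  translation=[
    [0,0,-0.01],
    [0,0,-0.055],
    [0,0,-0.055],
    [0,0,-0.055],
    [0,0,0],
    [0,0,0],
    [-0.0188,0.041,0],
    [-0.0188,0.041,0],
  ],
  gripper=[1,1,1,1,1,1,1,1],
)

```text
clock: 43.72
eef_pos: [494.3, 123.8, 206.0]
eef_rot: [0.0, 0.736, 0.677, 0.0]
ft_force: [-0.1, 1.1, -1.5]
grip_width: 0.409
```

>>> send_rows(
  dr=[
    [0,0,0],
    [0,0,0],
    [0,0,0],
    [0,0,0],
    [0,0,0],
    [0,0,0],
    [0,6,0],
    [0,0,0],
  ],
  translation=[
    [-0.0188,0.041,0],
    [-0.0188,0.041,0],
    [-0.0188,0.041,0],
    [-0.0188,0.041,0],
    [0,0,0.03],
    [0,0,0.03],
    [0,0,0],
    [0,0,0],
  ],
  gripper=[1,1,1,1,1,1,1,1],
)

```text
clock: 44.72
eef_pos: [650.2, 33.7, 144.8]
eef_rot: [-0.036, 0.736, 0.675, 0.038]
ft_force: [0.2, 0.2, 0.2]
grip_width: 0.406
```

>>> send_rows(
  dr=[
    [0,0,0],
    [0,0,0],
    [0,0,0],
  ],
  translation=[
    [0,0,0],
    [0,0,0],
    [0,0,0],
  ],
  gripper=[1,1,1],
)

```text
clock: 45.1
eef_pos: [650.9, 35.9, 146.1]
eef_rot: [-0.035, 0.735, 0.676, 0.039]
ft_force: [-0.5, 0.4, -0.7]
grip_width: 0.405
```

```bash
python3 - <<'E'
from birds import *
state(); to(lane(313,0,32.5),-4.9)
s=imaging.snapshot('scene')[:,:,::-1]
cv2.imwrite('pics/s12.png',cv2.resize(s[120:300,150:380],None,fx=2.5,fy=2.5))
E
```

```text
t 45.1 p [650.9  35.9 146.1] x [0.082 0.991 0.104] y [ 0.997 -0.083  0.001] z [ 0.009  0.104 -0.995] F [-0.5  0.4 -0.7] w 35.2 q [-0.12  0.31  1.52  0.11  1.31 -0.07]
shift [-0.0026 -0.0005  0.0208] wz 0.1 now yaw -4.8 shift after turn [-0.0004 -0.0005  0.0209]
```

>>> send_rows(
  dr=[
    [0,0,0],
    [0,0,0],
    [0,0,0],
    [0,0,0],
    [0,0,0],
    [0,0,0],
    [0,0,0],
    [0,0,0],
  ],
  translation=[
    [-0.0025,-0.0005,0.015],
    [0,0,0.0055],
    [0,0,0],
    [0,0,0],
    [0,0,0],
    [0,0,0],
    [0,0,0],
    [0,0,-0.03],
  ],
  gripper=[1,1,1,-0.5,-0.5,-0.5,-0.5,-0.5],
)

```text
clock: 46.15
eef_pos: [647.6, 32.3, 151.9]
eef_rot: [-0.038, 0.735, 0.676, 0.037]
ft_force: [0.6, 0.5, 0.1]
grip_width: 0.743
```

>>> send_rows(
  dr=[
    [0,-6,0],
    [0,0,0],
    [0,0,0],
    [0,0,0],
    [0,0,0],
    [0,0,0],
  ],
  translation=[
    [0,0,0],
    [0,0,-0.03],
    [0,0,-0.025],
    [0,0,0],
    [0,0,0],
    [0,0,0],
  ],
  gripper=[-0.5,-0.5,-0.5,-0.5,-0.5,-0.5],
)

```text
clock: 46.9
eef_pos: [648.9, 31.9, 207.8]
eef_rot: [-0.001, 0.736, 0.677, -0.001]
ft_force: [0.1, -0.2, -0.1]
grip_width: 0.745
```

```bash
python3 - <<'E'
from birds import *
state(); im=imaging.snapshot('top'); c,P=pose('top'); cv2.imwrite('pics/tl.png',im[:,:,::-1])
for k in blobs(im,(10,60,150),(22,165,255),60):
    x=rect(c,P,k,28)
    if 60<x[2]<110 and 25<x[3]<65: print('top',k.mean(0).round(),x)
for b in ((454.7,367.5,82.7),(582.8,404,87.7)): to(*grasp(b,200))
E
```

```text
t 46.9 p [648.9  31.9 207.8] x [ 0.084  0.996 -0.   ] y [ 0.996 -0.084 -0.003] z [-0.003  0.    -1.   ] F [ 0.1 -0.2 -0.1] w 64.9 q [-0.07  0.28  1.44  0.    1.42  0.01]
top [102. 361.] [ 36.  663.4 100.2  49.5 -82.7]
top [143. 248.] [410.4 551.7  70.2  36.8 -84.2]
top [198. 237.] [454.6 367.2  89.2  51.8  82. ]
top [189. 199.] [582.8 404.   88.4  52.1  87.7]
shift [ 0.3041 -0.2225  0.0085] wz 2.5 now yaw -4.8 shift after turn [ 0.2942 -0.2354  0.008 ]
shift [ 0.3513 -0.0967  0.0082] wz -2.5 now yaw -4.8 shift after turn [ 0.3552 -0.0811  0.008 ]
```

>>> send_rows(
  dr=[
    [0,0,-2.5],
    [0,0,0],
    [0,0,0],
    [0,0,0],
    [0,0,0],
    [0,0,0],
    [0,0,0],
    [0,0,0],
  ],
  translation=[
    [0,0,0],
    [0.0507,-0.0116,0],
    [0.0507,-0.0116,0],
    [0.0507,-0.0116,0],
    [0.0507,-0.0116,0],
    [0.0507,-0.0116,0],
    [0.0507,-0.0116,0],
    [0.0507,-0.0116,0],
  ],
  gripper=[-0.5,-0.5,-0.5,-0.5,-0.5,-0.5,-0.5,-0.5],
)

```text
clock: 47.95
eef_pos: [582.3, 391.2, 208.6]
eef_rot: [-0.0, 0.721, 0.693, -0.001]
ft_force: [1.4, -0.0, 0.2]
grip_width: 0.747
```

>>> send_rows(
  dr=[
    [0,0,0],
    [0,0,0],
    [0,0,0],
  ],
  translation=[
    [0,0,0],
    [0,0,0],
    [0,0,0],
  ],
  gripper=[-0.5,-0.5,-0.5],
)

```text
clock: 48.32
eef_pos: [583.5, 388.3, 209.3]
eef_rot: [0.0, 0.722, 0.692, -0.0]
ft_force: [0.3, -0.1, 0.3]
grip_width: 0.748
```

```bash
python3 - <<'E'
from birds import *
b=(582.8,404,87.7); state(); to(*grasp(b,31)); T=tool(); c,P=pose('wrist',T); im=imaging.snapshot('wrist')
for k in blobs(im,(10,60,130),(22,170,255),400):
    x=rect(c,P,k,28); print('wrist',k.mean(0).round(),x)
t=imaging.snapshot('top')[:,:,::-1]; cv2.imwrite('pics/t13.png',np.hstack([cv2.resize(t[140:240,260:410],None,fx=2.6,fy=2.6),im[60:320,130:450,::-1]]))
E
```

```text
t 48.33 p [583.5 388.3 209.3] x [ 0.042  0.999 -0.001] y [ 0.999 -0.042 -0.   ] z [-0.    -0.001 -1.   ] F [ 0.3 -0.1  0.3] w 65.1 q [ 0.47  0.4   1.29 -0.    1.45  0.52]
shift [ 0.0018 -0.0013  0.1783] wz -0.1 now yaw -2.4 shift after turn [ 0.0017 -0.0014  0.1783]
wrist [170. 211.] [453.  361.4 102.1  56.8  82.4]
wrist [283. 170.] [582.8 401.8  97.   54.8  87.5]
```

View pics/t13.png

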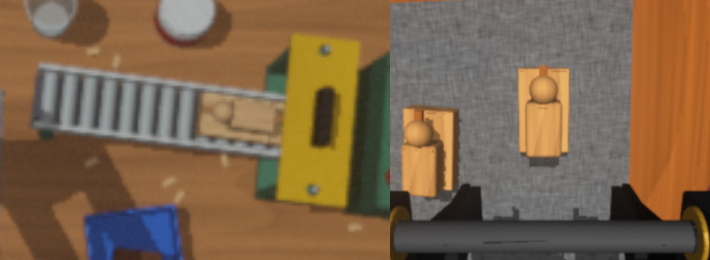

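The two blanks are in a close row, and the third is where expected. Grasp it.

>>> send_rows(
  dr=[
    [0,0,0],
    [0,0,0],
    [0,0,0],
    [0,0,0],
    [0,0,0],
    [0,0,0],
    [0,0,0],
    [0,0,0],
  ],
  translation=[
    [0.001,-0.001,0.05],
    [0,0,0.05],
    [0,0,0.05],
    [0,0,0.0285],
    [0,0,0],
    [0,0,0],
    [0,0,0],
    [0,0,0],
  ],
  gripper=[-0.5,-0.5,-0.5,-0.5,-0.5,1,1,1],
)

```text
clock: 49.42
eef_pos: [583.2, 391.4, 33.1]
eef_rot: [0.0, 0.721, 0.693, 0.001]
ft_force: [-0.0, 0.8, -0.4]
grip_width: 0.495
```

>>> send_rows(
  dr=[
    [0,0,0],
    [0,0,0],
    [0,0,0],
    [0,0,0],
    [0,0,0],
    [0,0,0],
    [0,0,0],
    [0,0,2.5],
  ],
  translation=[
    [0,0,0],
    [0,0,0],
    [0,0,0],
    [0,0,-0.01],
    [0,0,-0.055],
    [0,0,-0.055],
    [0,0,-0.055],
    [0,0,0],
  ],
  gripper=[1,1,1,1,1,1,1,1],
)

```text
clock: 50.42
eef_pos: [585.2, 392.5, 214.2]
eef_rot: [0.002, 0.736, 0.676, 0.006]
ft_force: [0.2, 0.3, -1.5]
grip_width: 0.406
```

>>> send_rows(
  dr=[
    [0,0,0],
    [0,0,0],
    [0,0,0],
  ],
  translation=[
    [0,0,0],
    [0,0,0],
    [0,0,0],
  ],
  gripper=[1,1,1],
)

```text
clock: 50.8
eef_pos: [581.4, 390.4, 204.5]
eef_rot: [-0.0, 0.736, 0.677, -0.001]
ft_force: [-0.1, -0.1, -1.5]
grip_width: 0.407
```

```bash
python3 - <<'E'
from birds import *
state(); to([*lane(313,0,32.5)[:2],200],-4.9)
E
```

```text
t 50.8 p [581.4 390.4 204.5] x [ 0.084  0.997 -0.001] y [ 0.997 -0.084 -0.002] z [-0.002 -0.001 -1.   ] F [-0.1 -0.1 -1.5] w 35.4 q [ 0.48  0.4   1.3  -0.    1.45  0.56]
shift [-0.3478  0.0984  0.0048] wz 0.1 now yaw -4.8 shift after turn [-0.3477  0.099   0.0045]
```

>>> send_rows(
  dr=[
    [0,0,0],
    [0,0,0],
    [0,0,0],
    [0,0,0],
    [0,0,0],
    [0,0,0],
    [0,0,0],
    [0,0,0],
  ],
  translation=[
    [-0.0497,0.014,0],
    [-0.0497,0.014,0],
    [-0.0497,0.014,0],
    [-0.0497,0.014,0],
    [-0.0497,0.014,0],
    [-0.0497,0.014,0],
    [-0.0497,0.014,0],
    [0,0,0.03],
  ],
  gripper=[1,1,1,1,1,1,1,1],
)

```text
clock: 51.8
eef_pos: [653.1, 31.4, 178.4]
eef_rot: [0.002, 0.738, 0.675, 0.002]
ft_force: [-0.5, 0.5, -0.9]
grip_width: 0.402
```

>>> send_rows(
  dr=[
    [0,0,0],
    [0,6,0],
    [0,0,0],
    [0,0,0],
    [0,0,0],
    [0,0,0],
  ],
  translation=[
    [0,0,0.03],
    [0,0,0],
    [0,0,0],
    [0,0,0],
    [0,0,0],
    [0,0,0],
  ],
  gripper=[1,1,1,1,1,1],
)

```text
clock: 52.55
eef_pos: [650.8, 36.6, 146.6]
eef_rot: [-0.035, 0.735, 0.676, 0.039]
ft_force: [0.5, 0.2, -0.8]
grip_width: 0.402
```

```bash
python3 - <<'E'
from birds import *
state(); to(lane(313,0,32.5))
E
```

```text
t 52.55 p [650.8  36.6 146.6] x [0.082 0.991 0.104] y [ 0.997 -0.083  0.001] z [ 0.009  0.104 -0.995] F [ 0.5  0.2 -0.8] w 35.0 q [-0.12  0.31  1.52  0.11  1.31 -0.07]
shift [-0.0033 -0.0003  0.0213]
```

>>> send_rows(
  dr=[
    [0,0,0],
    [0,0,0],
    [0,0,0],
    [0,0,0],
    [0,0,0],
    [0,0,0],
    [0,0,0],
    [0,0,0],
  ],
  translation=[
    [-0.003,-0.0005,0.015],
    [0,0,0.006],
    [0,0,0],
    [0,0,0],
    [0,0,0],
    [0,0,0],
    [0,0,0],
    [0,0,-0.03],
  ],
  gripper=[1,1,1,-0.5,-0.5,-0.5,-0.5,-0.5],
)

```text
clock: 53.55
eef_pos: [647.4, 32.5, 151.8]
eef_rot: [-0.038, 0.735, 0.676, 0.036]
ft_force: [-0.4, -0.1, 0.6]
grip_width: 0.742
```

>>> send_rows(
  dr=[
    [0,-6,0],
    [0,0,0],
    [0,0,0],
    [0,0,0],
    [0,0,0],
    [0,0,0],
  ],
  translation=[
    [0,0,0],
    [0,0,-0.03],
    [0,0,-0.025],
    [0,0,0],
    [0,0,0],
    [0,0,0],
  ],
  gripper=[-0.5,-0.5,-0.5,-0.5,-0.5,-0.5],
)

```text
clock: 54.3
eef_pos: [648.8, 32.0, 207.9]
eef_rot: [-0.001, 0.736, 0.677, -0.001]
ft_force: [0.5, -0.0, -1.0]
grip_width: 0.751
```

```bash
python3 - <<'E'
from birds import *
state(); im=imaging.snapshot('top'); c,P=pose('top')
for k in blobs(im,(10,60,150),(22,165,255),60):
    x=rect(c,P,k,28)
    if 60<x[2]<110 and 25<x[3]<65: print('top',k.mean(0).round(),x)
to(*grasp((454.7,367.5,82.5),200))
E
```

```text
t 54.3 p [648.8  32.  207.9] x [ 0.084  0.996 -0.   ] y [ 0.996 -0.084 -0.003] z [-0.003  0.    -1.   ] F [ 0.5 -0.  -1. ] w 65.3 q [-0.07  0.28  1.45  0.    1.42  0.01]
top [102. 361.] [ 36.  663.4 100.2  49.5 -82.7]
top [142. 248.] [411.3 552.   71.1  33.7 -88.6]
top [198. 237.] [454.4 367.1  89.4  51.8  82.7]
shift [ 0.304  -0.2224  0.0087] wz 2.7 now yaw -4.8 shift after turn [ 0.2933 -0.2363  0.0081]
```

>>> send_rows(
  dr=[
    [0,0,2.5],
    [0,0,0],
    [0,0,0],
    [0,0,0],
    [0,0,0],
    [0,0,0],
    [0,0,0],
    [0,0,0],
  ],
  translation=[
    [0,0,0],
    [0.042,-0.0337,0],
    [0.042,-0.0337,0],
    [0.042,-0.0337,0],
    [0.042,-0.0337,0],
    [0.042,-0.0337,0],
    [0.042,-0.0337,0],
    [0.042,-0.0337,0],
  ],
  gripper=[-0.5,-0.5,-0.5,-0.5,-0.5,-0.5,-0.5,-0.5],
)

```text
clock: 55.35
eef_pos: [451.8, 354.8, 209.1]
eef_rot: [-0.0, 0.751, 0.66, -0.0]
ft_force: [0.9, 0.6, -0.7]
grip_width: 0.747
```

>>> send_rows(
  dr=[
    [0,0,0],
    [0,0,0],
    [0,0,0],
  ],
  translation=[
    [0,0,0],
    [0,0,0],
    [0,0,0],
  ],
  gripper=[-0.5,-0.5,-0.5],
)

```text
clock: 55.72
eef_pos: [453.9, 352.6, 209.5]
eef_rot: [0.0, 0.751, 0.66, -0.0]
ft_force: [0.3, 0.7, -0.1]
grip_width: 0.75
```

```bash
python3 - <<'E'
from birds import *
b=(454.5,367.3,82.5); state(); to(*grasp(b,31)); T=tool(); c,P=pose('wrist',T); im=imaging.snapshot('wrist')
for k in blobs(im,(10,60,130),(22,170,255),400):
    x=rect(c,P,k,28); print('wrist',k.mean(0).round(),x)
t=imaging.snapshot('top'); cv2.imwrite('pics/t14.png',t[:,:,::-1]); onlane(t)
E
```

```text
t 55.73 p [453.9 352.6 209.5] x [ 0.129  0.992 -0.001] y [ 0.992 -0.129 -0.   ] z [-0.    -0.001 -1.   ] F [ 0.3  0.7 -0.1] w 65.2 q [ 0.52  0.09  1.65 -0.    1.4   0.65]
shift [ 0.0008 -0.0013  0.1785] wz 0.1 now yaw -7.4 shift after turn [ 0.0007 -0.0013  0.1785]
wrist [283. 172.] [454.1 364.1  97.3  55.1  82.5]
lane bird [ 2.37e+02 -3.30e+00  3.32e+02  9.27e+01  3.00e-01]
```

>>> send_rows(
  dr=[
    [0,0,0],
    [0,0,0],
    [0,0,0],
    [0,0,0],
    [0,0,0],
    [0,0,0],
    [0,0,0],
    [0,0,0],
  ],
  translation=[
    [0.001,-0.001,0.05],
    [0,0,0.05],
    [0,0,0.05],
    [0,0,0.0285],
    [0,0,0],
    [0,0,0],
    [0,0,0],
    [0,0,0],
  ],
  gripper=[-0.5,-0.5,-0.5,-0.5,-0.5,1,1,1],
)

```text
clock: 56.82
eef_pos: [453.4, 355.4, 32.9]
eef_rot: [0.0, 0.751, 0.661, 0.001]
ft_force: [-0.5, -0.1, -0.1]
grip_width: 0.492
```

>>> send_rows(
  dr=[
    [0,0,0],
    [0,0,0],
    [0,0,0],
    [0,0,0],
    [0,0,0],
    [0,0,0],
    [0,0,0],
    [0,0,-2.5],
  ],
  translation=[
    [0,0,0],
    [0,0,0],
    [0,0,0],
    [0,0,-0.01],
    [0,0,-0.055],
    [0,0,-0.055],
    [0,0,-0.055],
    [0,0,0],
  ],
  gripper=[1,1,1,1,1,1,1,1],
)

```text
clock: 57.82
eef_pos: [455.3, 356.6, 213.1]
eef_rot: [0.001, 0.736, 0.677, 0.005]
ft_force: [-1.1, -0.4, -2.5]
grip_width: 0.402
```

>>> send_rows(
  dr=[
    [0,0,0],
    [0,0,0],
    [0,0,0],
  ],
  translation=[
    [0,0,0],
    [0,0,0],
    [0,0,0],
  ],
  gripper=[1,1,1],
)

```text
clock: 58.2
eef_pos: [451.7, 354.4, 205.0]
eef_rot: [-0.0, 0.736, 0.677, -0.001]
ft_force: [0.7, 0.1, -0.6]
grip_width: 0.409
```

```bash
sed -i 's/(10,50,100),(22,190,255),100/(10,60,130),(24,165,255),60/' birds.py; python3 - <<'E'
from birds import *
state(); to([*lane(313,0,32.5)[:2],200],-4.9)
onlane(cv2.imread('pics/t14.png')[:,:,::-1].copy())
t=cv2.imread('pics/t14.png'); cv2.imwrite('pics/t14c.png',cv2.resize(t[140:240,260:410],None,fx=4,fy=4))
E
```

```text
t 58.2 p [451.7 354.4 205. ] x [ 0.084  0.996 -0.001] y [ 0.996 -0.084 -0.002] z [-0.002 -0.001 -1.   ] F [ 0.7  0.1 -0.6] w 35.5 q [ 0.53  0.1   1.65 -0.    1.39  0.61]
shift [-0.3009  0.2249  0.005 ] wz 0.1 now yaw -4.8 shift after turn [-0.3007  0.2252  0.005 ]
lane bird [236.4 -13.6  83.6 334.9  86.4]
```

View pics/t14c.png

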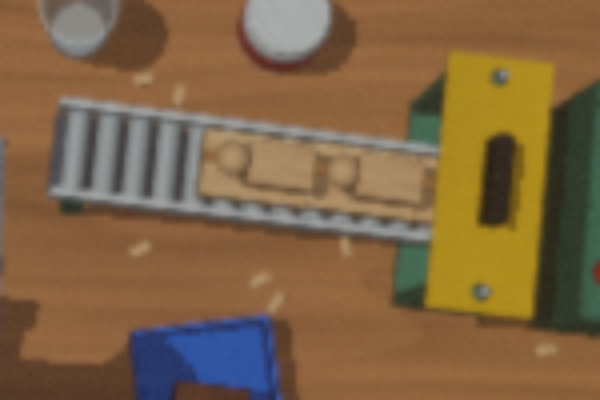

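Blanks 2 and 3 are close together in the lane with the tail of 1 under the cover, and the slot above crop column 200 is free. I'll carry the fourth over.

>>> send_rows(
  dr=[
    [0,0,0],
    [0,0,0],
    [0,0,0],
    [0,0,0],
    [0,0,0],
    [0,0,0],
    [0,0,0],
    [0,0,0],
  ],
  translation=[
    [-0.0434,0.032,0],
    [-0.0434,0.032,0],
    [-0.0434,0.032,0],
    [-0.0434,0.032,0],
    [-0.0434,0.032,0],
    [-0.0434,0.032,0],
    [-0.0434,0.032,0],
    [0,0,0.03],
  ],
  gripper=[1,1,1,1,1,1,1,1],
)

```text
clock: 59.2
eef_pos: [653.5, 29.0, 178.0]
eef_rot: [0.002, 0.738, 0.675, 0.002]
ft_force: [-0.5, 1.1, -1.2]
grip_width: 0.405
```

>>> send_rows(
  dr=[
    [0,0,0],
    [0,6,0],
    [0,0,0],
    [0,0,0],
    [0,0,0],
    [0,0,0],
  ],
  translation=[
    [0,0,0.03],
    [0,0,0],
    [0,0,0],
    [0,0,0],
    [0,0,0],
    [0,0,0],
  ],
  gripper=[1,1,1,1,1,1],
)

```text
clock: 59.95
eef_pos: [650.3, 33.9, 146.8]
eef_rot: [-0.035, 0.735, 0.676, 0.039]
ft_force: [0.0, -0.4, -0.9]
grip_width: 0.403
```

```bash
python3 - <<'E'
from birds import *
state(); to(lane(313,0,32.5))
E
```

```text
t 59.95 p [650.3  33.9 146.8] x [0.082 0.991 0.104] y [ 0.997 -0.083  0.001] z [ 0.009  0.104 -0.995] F [ 0.  -0.4 -0.9] w 35.1 q [-0.13  0.31  1.52  0.11  1.31 -0.07]
shift [-0.0006 -0.      0.0218]
```

>>> send_rows(
  dr=[
    [0,0,0],
    [0,0,0],
    [0,0,0],
    [0,0,0],
    [0,0,0],
    [0,0,0],
    [0,0,0],
    [0,0,0],
  ],
  translation=[
    [-0.001,0,0.015],
    [0,0,0.0065],
    [0,0,0],
    [0,0,0],
    [0,0,0],
    [0,0,0],
    [0,0,0],
    [0,0,-0.03],
  ],
  gripper=[1,1,1,-0.5,-0.5,-0.5,-0.5,-0.5],
)

```text
clock: 60.95
eef_pos: [647.6, 31.8, 151.7]
eef_rot: [-0.038, 0.735, 0.676, 0.037]
ft_force: [-0.2, -0.1, 0.6]
grip_width: 0.744
```

>>> send_rows(
  dr=[
    [0,-6,0],
    [0,0,0],
    [0,0,0],
    [0,0,0],
    [0,0,0],
    [0,0,0],
    [0,0,0],
    [0,0,0],
  ],
  translation=[
    [0,0,0],
    [0,0,-0.03],
    [0,0,-0.05],
    [0.02,-0.05,0],
    [0.02,-0.05,0],
    [0.02,-0.05,0],
    [0.02,-0.05,0],
    [0.02,-0.05,0],
  ],
  gripper=[-0.5,-0.5,-0.5,-0.5,-0.5,-0.5,-0.5,-0.5],
)

```text
clock: 61.95
eef_pos: [407.7, 152.7, 234.8]
eef_rot: [0.0, 0.736, 0.677, 0.0]
ft_force: [0.3, 0.5, 0.7]
grip_width: 0.75
```

>>> send_rows(
  dr=[
    [0,0,0],
    [0,0,0],
    [0,0,0],
    [0,0,0],
    [0,0,0],
    [0,0,0],
    [0,0,0],
    [0,0,0],
  ],
  translation=[
    [0,0,0],
    [0,0,0],
    [0,0,0],
    [0,0,0],
    [0,0,0],
    [0,0,0],
    [0,0,0],
    [0,0,0],
  ],
  gripper=[-0.5,-0.5,-0.5,-0.5,-0.5,-0.5,-0.5,-0.5],
)

```text
clock: 62.95
eef_pos: [409.2, 152.1, 234.7]
eef_rot: [0.0, 0.736, 0.677, -0.0]
ft_force: [0.1, 0.1, 0.3]
grip_width: 0.751
```

```bash
python3 - <<'E'
from birds import *
state(); t=imaging.snapshot('top'); s=imaging.snapshot('scene'); c,P=pose('top')
m=cv2.inRange(cv2.cvtColor(t,cv2.COLOR_RGB2HSV),(10,60,120),(24,165,255))
# positions: profile of pale pixels along lane, per lane x
def pl(u,h=28):
    a,b=cast(c,P,u,60)[0],cast(c,P,u,160)[0]; da,db=(a-LO)@LZ-h,(b-LO)@LZ-h; p=a+(b-a)*da/(da-db)-LO; return p@LX,p@LY
ys,xs=np.nonzero(m); Q=np.array([pl((x,y)) for x,y in zip(xs,ys) if 260<x<400 and 150<y<215])
Q=Q[(abs(Q[:,1])<31)&(Q[:,0]>75)&(Q[:,0]<400)]; print('pale x range',np.percentile(Q[:,0],[.5,99.5]).round(1))
for x in range(100,380,30):
    q=Q[abs(Q[:,0]-x)<12]; print(x,len(q),(np.percentile(q[:,1],[1,99]).round(1) if len(q) else ''))
a=cv2.resize(t[140:240,260:410,::-1],None,fx=3,fy=3); b=cv2.resize(s[140:260,140:300,::-1],None,fx=2.5,fy=2.5); cv2.imwrite('pics/f.png',cv2.resize(np.hstack([a,b]),None,fx=.93,fy=.93))
E
python3 cov.py 157
```

```text
t 62.95 p [409.2 152.1 234.7] x [ 0.084  0.996 -0.   ] y [ 0.996 -0.084 -0.   ] z [-0. -0. -1.] F [0.1 0.1 0.3] w 65.3 q [ 0.17 -0.27  1.94 -0.    1.47  0.26]
pale x range [ 77.2 398.9]
100 110 [-27.5  25.4]
130 110 [-28.5  25.5]
160 105 [-28.4  25.2]
190 110 [-25.5  26.1]
220 111 [-26.1  26.2]
250 110 [-26.9  26.3]
280 110 [-25.2  26.5]
310 114 [-26.   26.2]
340 122 [-27.1  26.3]
370 13 [-23.3  21.6]
top far edge FX 102.9 FY edges -43.9 43.4
scene FX -102.7 102.2 FY edges -43.9 45.1
top far edge FX 102.9 FY edges -40.7 44.6
scene FX -103.5 102.0 FY edges -43.9 46.4
t 63.15 p [409.2 152.1 234.7] x [0.084 0.996 0.   ] y [ 0.996 -0.084  0.   ] z [ 0. -0. -1.] F [ 1.   0.3 -0.5] w 65.4 q [ 0.17 -0.27  1.94 -0.    1.47  0.26]
```

View pics/f.png

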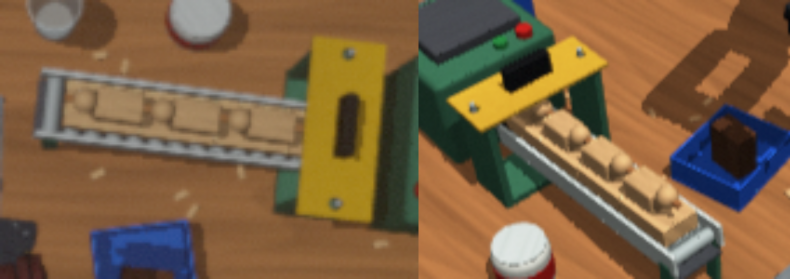

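All four stand in one row, ending at lane x ≈ 361 (360 expected), within ±28 mm across the lane. The cover is seated and the offcut is in the tray. Handing in.

```bash
python3 -c "
from workcell import r
print(r.job_done(), r.get_obs()['clock'])"
```

```text
the job is handed in; nothing more can be done
the job is handed in; nothing more can be done
```

The job is done and handed in at about 63 s. I lifted the cover off and set it aside, put the offcut in the scrap tray, and seated the cover back on its pins. Then I loaded all four pale blanks one at a time onto the rollers.

Last checks from the camera images:
- **Blanks:** they form one unbroken row ending at lane x of about 361 mm, where 360 is expected for four. They sit centred within about 1–2 mm and look straight and upright. The first blank is mostly hidden under the cover, so I inferred its place from the row end.
- **Cover:** the edges that could be seen matched their starting positions to about 2 mm, and both pins show through the holes. In the top view the inner long edge read 3 mm off (−40.7 mm against −43.9 mm). The scene camera and the other edges did not show this, so I took it as measurement error.
- **Offcut and bystanders:** the offcut stands in the tray. I never touched the tin, glass or bottle; the tin and glass looked unmoved in the pictures, but I did not measure any of the three at the end.

Two grasps slipped because the grip was too shallow: the offcut once, and the second blank once, which had been knocked about 45 mm aside. I repeated both lower down and they held.

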